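# Close up the ventilation unit after service

## Task

Put the ventilation unit on the bench back in order. First spin each of the two fan pulleys on its axle until its black mark, hidden down in the casing, stands at the very top, and leave it there; then fit the filter cassette in the bay, its tongue hooked under the retaining lip and the frame swung down flat and fully home. Also hang every duct saddle that stands on the bench over the bar of the rack, legs either side of the bar and none left on the bench, and leave the other objects where they are.

Things in the scene. Friction and masses are not known exactly. Their poses are not given: they have to be found in the camera images.
- unit: White casing, fixed to the bench, 180 (x) x 310 (y) x 88 mm high; origin under its centre, x and y along its sides, z up. The filter bay is sunk into its top near the -y end; two equal fan pulleys stand side by side in slots near the +y end, facing along x, 100 mm apart between their middle planes (the near one at the unit's -x, the far one at +x). A bearing block 48 mm long in x, up to z 118 mm, sits between them on the axle line.
- bay (a point): Middle of the filter bay's floor (where the cassette's origin lies when home), 68 mm above the bench; axes as the unit. The bay is 20 mm deep, 108 mm wide in y (+-54 mm). Along x its near wall is at -83 mm, its far wall at +64 mm. A retaining lip 4 mm thick runs along the near (-x) wall, flush with the casing top, and overhangs the bay from -83 to -69 mm; the gap beneath it is 16 mm.
- pulley_near (a joint): Angle of the near fan pulley about its axle (unit's x axis, right-handed), rad: 0 (or any whole turn) has the mark at the very top; small positive values carry the mark from the top towards the unit's -y. Turns freely any number of turns, apart from the other pulley, with a light drag of about 0.06 N m that holds it where it is left. Starts with the mark in the lower half, hidden in the casing.
- mark_near (a point): The near pulley's black mark: a stripe 10 mm wide across the rim and 20 mm down both faces; this point is on the rim's circle, 70 mm from the axle, in the pulley's middle plane. The pulley is plain aluminium with five round holes, 140 mm in diameter and 22 mm thick, with flat faces, so that its rim can be pinched across the thickness; its upper 82 mm stand out of the casing.
- axle_near (a point): Centre of the near pulley, 100 mm above the bench, at x = -50 mm in the unit's frame; the axle runs along the unit's x axis, which is this point's x axis.
- top_near (a point): The highest point of the near pulley's rim, 70 mm above its axle, fixed to the casing: where its mark must come.
- pulley_far (a joint): Angle of the far fan pulley about its axle (unit's x axis, right-handed), rad: 0 (or any whole turn) has the mark at the very top; small positive values carry the mark from the top towards the unit's -y. Turns freely any number of turns, apart from the other pulley, with a light drag of about 0.06 N m that holds it where it is left. Starts with the mark in the lower half, hidden in the casing.
- mark_far (a point): The far pulley's black mark: a stripe 10 mm wide across the rim and 20 mm down both faces; this point is on the rim's circle, 70 mm from the axle, in the pulley's middle plane. The pulley is plain aluminium with five round holes, 140 mm in diameter and 22 mm thick, with flat faces, so that its rim can be pinched across the thickness; its upper 82 mm stand out of the casing.
- axle_far (a point): Centre of the far pulley, 100 mm above the bench, at x = +50 mm in the unit's frame; the axle runs along the unit's x axis, which is this point's x axis.
- top_far (a point): The highest point of the far pulley's rim, 70 mm above its axle, fixed to the casing: where its mark must come.
- filter: Filter cassette, 250 g nominal: aluminium frame 120 (x) x 100 (y) x 20 mm with grey pleats; origin at the centre of the frame's underside, z up through the frame. A tongue, 20 mm long, 80 mm wide (y), 6 mm thick and level with the underside, sticks out of its -x side (to x = -80 mm). On top in the middle stands a black pull tab, 12 mm thick (x), 50 mm wide (y), from z 20 to 55 mm. It starts flat on the bench.
- rack: Fixed steel rack: base plate 70 (x) x 230 (y) x 12 mm, two end posts 8 mm thick at y = +-104 mm, 160 mm high, and a bar between them. Origin under the centre of its base.
- bar_mid (a point): Middle of the rack's horizontal bar, which runs along the rack's y: 16 mm in diameter, axis 140 mm above the bench, free from y = -100 to +100 mm; axes as the rack.
- saddle1: Steel duct saddle, a strip 40 mm wide (y) bent to an upside-down U, 120 g: two upright legs 4 mm thick, 50 mm apart over their outsides (x), 52 mm high, joined by a flat crown 4 mm thick, with heavy feet 6 mm thick turned outwards to 78 mm overall. Origin midway between the feet at their underside, z up to the crown. Stands on its feet on the bench at the start; some saddles may be absent.
- saddle2: Steel duct saddle, a strip 40 mm wide (y) bent to an upside-down U, 120 g: two upright legs 4 mm thick, 50 mm apart over their outsides (x), 52 mm high, joined by a flat crown 4 mm thick, with heavy feet 6 mm thick turned outwards to 78 mm overall. Origin midway between the feet at their underside, z up to the crown. Stands on its feet on the bench at the start; some saddles may be absent.
- saddle3: Steel duct saddle, a strip 40 mm wide (y) bent to an upside-down U, 120 g: two upright legs 4 mm thick, 50 mm apart over their outsides (x), 52 mm high, joined by a flat crown 4 mm thick, with heavy feet 6 mm thick turned outwards to 78 mm overall. Origin midway between the feet at their underside, z up to the crown. Stands on its feet on the bench at the start; some saddles may be absent.
- saddle4: Steel duct saddle, a strip 40 mm wide (y) bent to an upside-down U, 120 g: two upright legs 4 mm thick, 50 mm apart over their outsides (x), 52 mm high, joined by a flat crown 4 mm thick, with heavy feet 6 mm thick turned outwards to 78 mm overall. Origin midway between the feet at their underside, z up to the crown. Stands on its feet on the bench at the start; some saddles may be absent.
- crown1 (a point): Middle of the underside of the crown of saddle 1, 48 mm above its origin; this rests on the bar when hung.
- crown2 (a point): Middle of the underside of the crown of saddle 2, 48 mm above its origin; this rests on the bar when hung.
- crown3 (a point): Middle of the underside of the crown of saddle 3, 48 mm above its origin; this rests on the bar when hung.
- crown4 (a point): Middle of the underside of the crown of saddle 4, 48 mm above its origin; this rests on the bar when hung.
- cap: Blue round duct cap 100 mm across, 22 mm high, lying by; leave alone. Origin under its centre.
- valve_disc: White round air-valve disc 90 mm across, 30 mm high, lying by; leave alone. Origin under its centre.
- jar: Small jar 60 mm across, 75 mm high; leave alone. Origin under its centre.
Not all that is in view belongs to the job. What is meant by the filter is not red, and is the smaller of those in its own colour.

How it is judged:
On the way, in this order (a step that is already met when the one before it is completed fails the run):
1. both pulleys' marks stand at the top, the pulleys at rest (distance between mark_near and top_near below 0.014 m and velocity of joint pulley_near between -0.1 and 0.1 rad/s and distance between mark_far and top_far below 0.014 m and velocity of joint pulley_far between -0.1 and 0.1 rad/s), for 0.3 s.
2. the filter cassette lies home in the bay, tongue under the lip (x of filter in the frame of bay between -0.009 and 0.009 m and y of filter in the frame of bay between -0.009 and 0.009 m and z of filter in the frame of bay between -0.004 and 0.005 m and angle between filter's own z axis and vertical below 0.06 rad), for 0.2 s.
At the end, for the whole second after the job is handed in: Pulleys at rest, marks within 14 mm of their top points; cassette on the bay floor within 9 mm in x and y, 5 mm in height, 0.06 rad of level; each saddle hangs still, crown underside 3 to 16 mm over the bar axis, within 20 mm across, 90 mm along, tilted under 0.45 rad (all of step 1 and all of step 2 and linear speed of filter below 0.03 m/s and x of crown1 in the frame of bar_mid between -0.02 and 0.02 m and y of crown1 in the frame of bar_mid between -0.09 and 0.09 m and z of crown1 in the frame of bar_mid between 0.003 and 0.016 m and angle between each of saddle1, saddle2, saddle3, saddle4's own z axis and vertical below 0.45 rad and linear speed of each of saddle1, saddle2, saddle3, saddle4 below 0.06 m/s and x of crown2 in the frame of bar_mid between -0.02 and 0.02 m and y of crown2 in the frame of bar_mid between -0.09 and 0.09 m and z of crown2 in the frame of bar_mid between 0.003 and 0.016 m and x of crown3 in the frame of bar_mid between -0.02 and 0.02 m and y of crown3 in the frame of bar_mid between -0.09 and 0.09 m and z of crown3 in the frame of bar_mid between 0.003 and 0.016 m and x of crown4 in the frame of bar_mid between -0.02 and 0.02 m and y of crown4 in the frame of bar_mid between -0.09 and 0.09 m and z of crown4 in the frame of bar_mid between 0.003 and 0.016 m); the robot touches nothing.
It fails at once if the duct cap is pushed more than 40 mm (distance of cap from where it was at the start of the episode above 0.04 m).
It fails at once if the valve disc is pushed more than 40 mm (distance of valve_disc from where it was at the start of the episode above 0.04 m).
It fails at once if the jar is pushed more than 40 mm (distance of jar from where it was at the start of the episode above 0.04 m).
Of saddle1, saddle2, saddle3, saddle4 only 2 to 4 are there at a start; the rules pass over those that are not, and their reading is None.
At some moment in a run one of filter may be knocked a few centimetres aside while the robot is not near it.
Once in a run the grip may slacken for a moment while it holds something.
It also fails if it takes over 210 s, if anything falls off the work surface, if the arm or the gripper's body presses on something with over 40 N, if the wrist force passes 120 N, or if a joint passes its speed limit or range.

## Robot

A 6-joint arm with a two-finger parallel gripper is mounted at the origin on the work surface. World frame = base frame: x ahead of the robot, y to its left, z up, the work surface at z = 0. Lengths are in m, angles in rad, forces in N, time in s.
With the tool pointing down it reaches from about 0.425 to 0.95 m from the base axis. Payload 3.5 kg.
Tool frame: the origin (TCP) lies on the centre line of the jaws, within the pads' length; the fingertips stand 11 mm ahead of it and the grasp point (between the pads) lies 8 mm behind it; x points along the fingers, y is the direction in which the jaws open and shut, and the axes are right-handed (so a half turn about x gives the same grasp; the last joint's range is limited). The gripper opens to 85 mm and grips with 20 to 120 N. Pads are 22 mm wide; open, the fingers measure 114 mm over their backs; the gripper's body (76 mm by 85 mm) begins 54 mm behind the grasp point. The pads swing forward as they close: fully open they stand 13 mm farther back than shut.
Start: joints at [1.039, 0.286, 1.577, -0, 1.279, -0.15], TCP at [0.251, 0.626, 0.242] pointing down, gripper open.
Joint ranges: [-2.77, 2.77], [-0.9, 2.22], [0.21, 2.48], [-1.53, 4.67], [0.24, 2.81], [-2.84, 2.84]. Speed limits (rad/s): [2.79, 2.79, 3.14, 3.14, 3.14, 3.14].

## Interface

Orientations are given as a unit quaternion [x, y, z, w].
In Python, from plant import ctrl gives the robot as it stands. The module is installed in compiled form; this text tells all that it offers.
- The arm moves only by the tool drive_tool, never from a script. Its argument "series" is a list of rows, each a list of 2 entries, a list of its own where there are three numbers: the shift along the tool's x, y, z in units of 50 mm (1.0 is 50 mm), then the turn, a rotation vector about the tool's x, y, z in degrees. A call has 1 to 5 rows; each row shifts and turns the pose as measured when the row begins, along the tool's axes as they then stand; what a row does not reach is not made up. A row lasts 1/10 s, in which the tool goes at most 50 mm and 8.59 degrees, less where a joint would pass 70% of its speed; a pose out of reach is approached as far as the arm can. A call is refused whole if a number of a shift passes 1 or a number of a turn 8.59, either way. A call with a gripper value outside its range is refused whole. "grip" is the gripper's target within -1 to 1 (fully open at 1, half-way at 0, shut at -1), set as the call begins (left out, the last holds). The fingers move at their own pace and stop on an object; "newtons" is the grip in N (left out, the last holds). Time passes only in rows, so rows that do not move let the fingers close. It gives the time, the measured TCP pose, the force and the opening at its end, in the units of the state.
- ctrl.get_state(): the state, without advancing time (a new reading comes with each control period).
- ctrl.read_camera(name): name is "side" or "top"; returns a dict with "img" (400x640x3 uint8, red, green, blue), "camera_matrix" (3x3 intrinsics, pixels), "R" (3x3) and "t" (3): a world point X has camera coordinates R X + t. Camera axes: x right, y down, z forward; pixel columns grow to the right and rows downward; lengths in m; the calibration is good to about 2 mm. A picture is of the moment at which its call begins. There is no depth.
- ctrl.sign_off(): hands the job in, once; it reports no verdict.
The state is a dict: "time": time; "qpos": joint angles; "dq": joint speeds; "joint_efforts": joint torques, N m; "eef_pos": TCP position; "tcp_rot": TCP orientation; "contact_force": force on the tool from outside, world axes, zero at the start; "wrist_torque": the same for the moment, N m; "opening": opening from 0.0 (shut) to 1.0 (fully open).
Only numpy, scipy, OpenCV 4.12 (cv2) and the standard library are available. Lean on these libraries where they do the work, as an engineer would, in place of code of your own. Each camera call takes 0.05 s, during which the arm holds its last target.

## Working session

There is one attempt and no reset: what is moved stays moved. The work goes in short steps, Python scripts to look and compute and a tool call to move; the robot and the scene stay as the last step left them, time stands still between calls to the robot, and variables do not carry over. Pictures are saved under pics/ and viewed, and the job is handed in when it is done.

Besides the shell and the picture viewer there is one more tool, called after "Call:" by a JSON object that holds its "op" and its "data", one argument or row to a line. drive_tool: Moves the arm, as the interface text tells. Its arguments: {"type":"object","properties":{"series":{"type":"array"},"grip":{"type":"number"},"newtons":{"type":"number"}},"required":["series"]}

```bash
mkdir -p pics; ls
python3 - <<'E'
from plant import ctrl
import cv2
s=ctrl.get_state(); print(s)
for n in("side","top"):
    c=ctrl.read_camera(n); cv2.imwrite(f"pics/{n}0.png",c["img"][:,:,::-1]); print(n,c["camera_matrix"],c["R"],c["t"])
E
```

```text
pics
{'time': 0.0, 'qpos': array([ 1.03897870e+00,  2.87205987e-01,  1.57823359e+00, -2.17785826e-05,
        1.27863969e+00, -1.49994433e-01]), 'dq': array([-0.00101209,  0.0003352 , -0.00109866, -0.00096996, -0.00237234,
        0.00011524]), 'joint_efforts': array([-8.31478301e-04, -4.05958486e+01, -2.92638713e+01, -9.15791679e-05,
        5.59799111e-03,  1.69605164e-05]), 'eef_pos': array([0.25114634, 0.62582186, 0.24088966]), 'tcp_rot': array([ 0.13334304,  0.6945467 , -0.13500507,  0.69397273]), 'contact_force': array([ 1.00211496, -0.52914399, -0.00974958]), 'wrist_torque': array([ 0.01105247, -0.03666852,  0.0264835 ]), 'opening': 0.9996971925074098}
side [[396.29025326   0.         323.23352765]
 [  0.         396.29025326 200.70717247]
 [  0.           0.           1.        ]] [[ 0.85700397 -0.51528903 -0.0046273 ]
 [-0.38187251 -0.62903147 -0.67712097]
 [ 0.34600229  0.58206239 -0.73585718]] [-0.53676342  0.23079146  1.09798276]
top [[450.04916958   0.         319.69080932]
 [  0.         450.04916958 202.4010699 ]
 [  0.           0.           1.        ]] [[ 0.01090921 -0.99967487  0.02304666]
 [-0.99900283 -0.01189398 -0.04303354]
 [ 0.04329366 -0.02255422 -0.99880777]] [-0.13603403  0.52467089  1.44846473]
```

View pics/side0.png

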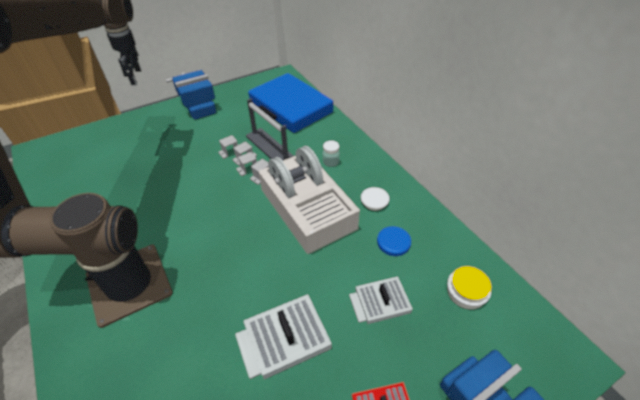

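View pics/top0.png

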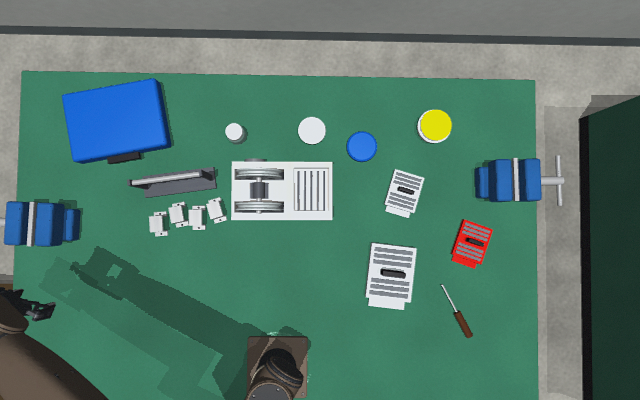

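```bash
cat > h.py <<'E'
from plant import ctrl
import numpy as np, cv2
from scipy.spatial.transform import Rotation as Rn
def cam(n):
    return ctrl.read_camera(n)
def proj(c,X):
    X=np.atleast_2d(X); p=(c["R"]@X.T).T+c["t"]; q=(c["camera_matrix"]@p.T).T; return q[:,:2]/q[:,2:]
def bp(c,uv,z):
    uv=np.atleast_2d(np.array(uv,float)); K=np.linalg.inv(c["camera_matrix"]); 
    d=(c["R"].T@(K@np.c_[uv,np.ones(len(uv))].T)).T; o=-c["R"].T@c["t"]
    return o+d*((z-o[2])/d[:,2])[:,None]
def crop(c,name,u0,v0,u1,v1,s,pts=None):
    im=cv2.resize(c["img"][v0:v1,u0:u1,::-1],None,fx=s,fy=s,interpolation=cv2.INTER_CUBIC)
    if pts is not None:
        for p in pts:
            x,y=((np.array(p)+0.5-[u0,v0])*s).astype(int); cv2.circle(im,(int(x),int(y)),2,(0,0,255),-1)
    cv2.imwrite(f"pics/{name}.png",im)
def st():
    s=ctrl.get_state(); R=Rn.from_quat(s["tcp_rot"]).as_matrix()
    print("t",round(s["time"],2),"p",s["eef_pos"].round(4),"F",s["contact_force"].round(1),"op",round(s["opening"],3)); return s,R
def goal(p,R,s=None):
    """print tool frame shift in 50mm units and rotvec deg to goal"""
    s=s or ctrl.get_state(); R0=Rn.from_quat(s["tcp_rot"]).as_matrix()
    d=R0.T@(np.array(p)-s["eef_pos"]); w=Rn.from_matrix(R0.T@R).as_rotvec(degrees=True)
    print("shift units",(d/0.05).round(2),"turn deg",w.round(1))
E
python3 - <<'E'
from h import *
c=cam("top"); np.save("top.npy",c,allow_pickle=True)
crop(c,"t1",140,140,340,240,4); crop(c,"t2",360,150,440,230,6)
c=cam("side"); crop(c,"s1",200,90,360,250,4); crop(c,"s2",340,270,420,330,8)
E
```

```text
(no output)
```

View pics/t1.png

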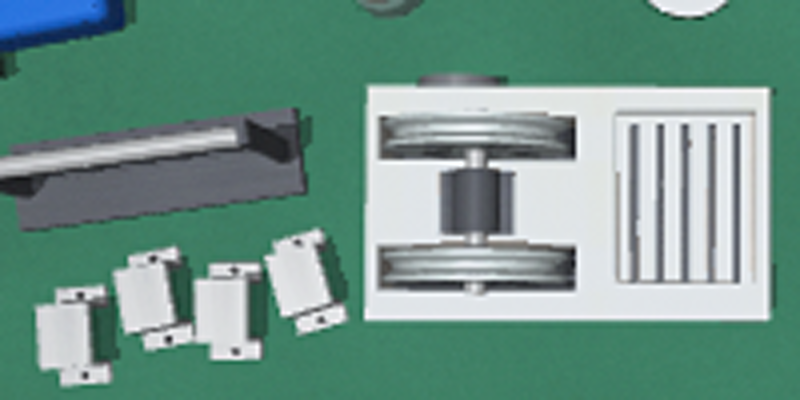

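View pics/s1.png

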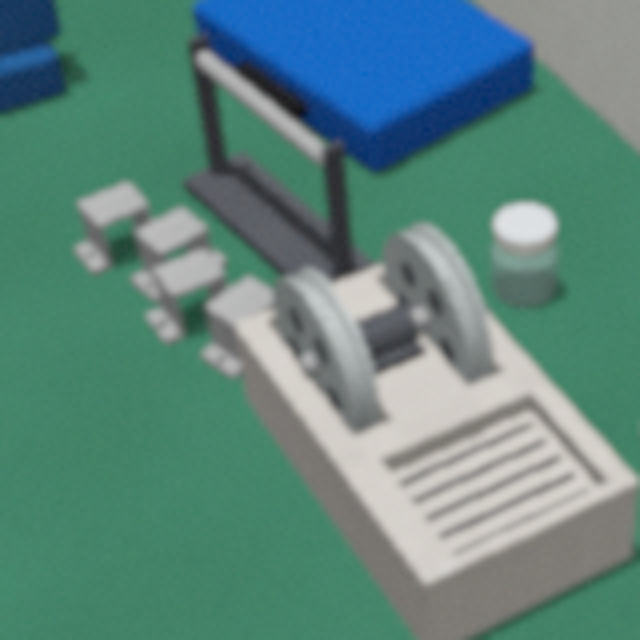

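View pics/t2.png

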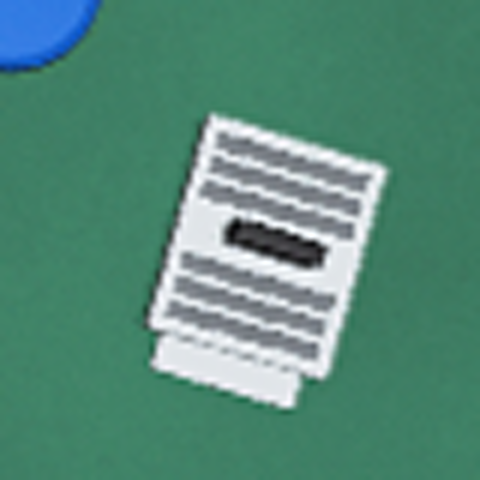

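View pics/s2.png

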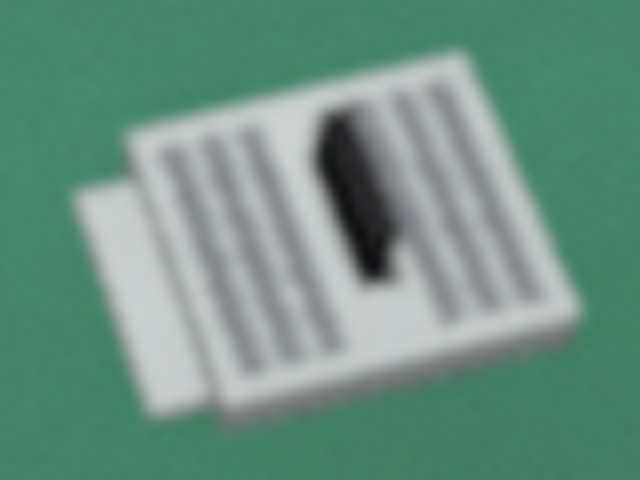

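Run:
```python
from h import *
c=cam("top")
def t1(p): return (np.array(p,float)+.5)/4-.5+[140,140]
def t2(p): return (np.array(p,float)+.5)/6-.5+[360,150]
u=bp(c,t1([(366,86),(770,88),(770,320),(364,320)]),.088); print("unit",u.round(4),u.mean(0))
# x axis in image up
ex=((u[0]+u[1])-(u[2]+u[3]))/2; ey=((u[0]+u[3])-(u[1]+u[2]))/2
print(np.linalg.norm(ex),np.linalg.norm(ey),np.degrees(np.arctan2(ex[1],ex[0])),np.degrees(np.arctan2(-ey[0],ey[1])))
f=bp(c,t2([(210,115),(385,168),(327,378),(152,326)]),.02); fc=f.mean(0)
ex=((f[0]+f[1])-(f[2]+f[3]))/2; ey=((f[0]+f[3])-(f[1]+f[2]))/2
print("filter",fc,np.linalg.norm(ex),np.linalg.norm(ey),np.degrees(np.arctan2(ex[1],ex[0])),np.degrees(np.arctan2(-ey[0],ey[1])))
t=bp(c,t2([(276,243)]),.055);print("tab",t)
for n,q in dict(a=[(37,306),(87,302),(90,367),(41,370)],b=[(115,269),(163,261),(175,324),(128,333)],c=[(196,281),(246,277),(249,341),(199,343)],d=[(266,255),(315,239),(335,300),(286,318)]).items():
    q=bp(c,t1(q),.052); ex=((q[0]+q[1])-(q[2]+q[3]))/2; ey=((q[0]+q[3])-(q[1]+q[2]))/2
    print(n,q.mean(0).round(4),np.linalg.norm(ex).round(4),np.linalg.norm(ey).round(4),np.degrees(np.arctan2(ex[1],ex[0])),np.degrees(np.arctan2(-ey[0],ey[1])))
b=bp(c,t1([(0,166),(240,137)]),.14);print("bar",b); 
r=bp(c,t1([(297,108),(305,190),(22,229)]),.012);print("base",r, np.linalg.norm(r[0]-r[1]),np.linalg.norm(r[2]-r[1]))
d=r[1]-r[2];d/=np.linalg.norm(d);print("rack centre",(r[0]+r[2])/2,"yaw y axis",np.degrees(np.arctan2(d[0],-d[1])))
for q in [(234,131),(312,130),(362,146)]: print(bp(c,q,.03))
crop(c,"t3",120,160,230,240,6)
```

```text
unit [[ 0.6468  0.1457  0.088 ]
 [ 0.6497 -0.1654  0.088 ]
 [ 0.4703 -0.1672  0.088 ]
 [ 0.4669  0.1438  0.088 ]] [ 0.55844302 -0.01079136  0.088     ]
0.17962887044014328 0.31106253010908425 0.5902035701849236 0.5746156791004888
filter [ 0.56728219 -0.40455874  0.02      ] 0.11879475895860431 0.09910432539568928 -15.242367673476247 -15.988551732616019
tab [[ 0.56669927 -0.40108076  0.055     ]]
a [0.4518 0.3835 0.052 ] 0.0505 0.0384 4.597838605595751 4.698091212810687
b [0.4834 0.321  0.052 ] 0.0508 0.0375 12.43919555217455 10.88625784497213
c [0.4733 0.2606 0.052 ] 0.0494 0.039 4.011712613330691 4.095524764136368
d [0.4994 0.2003 0.052 ] 0.0513 0.0404 18.9355983704019 19.948415150876787
bar [[0.57703796 0.40355925 0.14      ]
 [0.60079619 0.22850696 0.14      ]]
base [[0.63824431 0.2143807  0.012     ]
 [0.57170854 0.20654363 0.012     ]
 [0.53734827 0.43266755 0.012     ]] 0.06699572963814905 0.22871959786946086
rack centre [0.58779629 0.32352413 0.012     ] yaw y axis 8.640187612017774
[[0.7520443  0.14855826 0.03      ]]
[[ 0.75921131 -0.10225187  0.03      ]]
[[ 0.7096003 -0.2644898  0.03     ]]
```

View pics/t3.png

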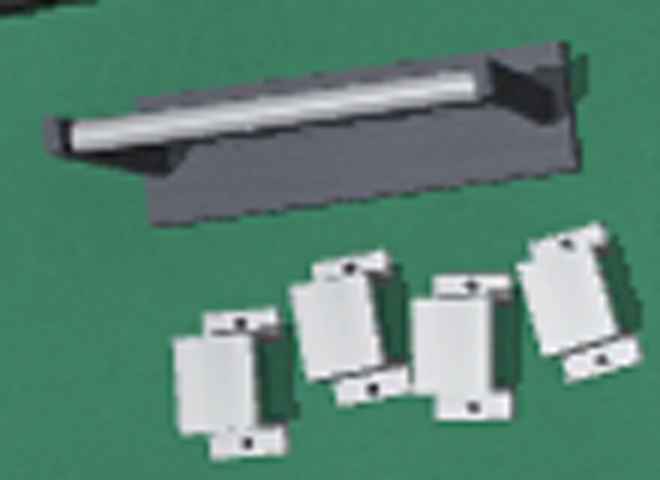

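```bash
cat >> h.py <<'E'
UY=np.radians(0.58); 
def unit(p): # unit frame -> world
    c_,s_=np.cos(UY),np.sin(UY); return np.array([0.5584,-0.0108,0])+np.array([c_*p[0]-s_*p[1],s_*p[0]+c_*p[1],p[2]])
def Rdown(yaw): # tool x down, tool y along horizontal dir yaw(rad)
    x=np.array([0,0,-1.]); y=np.array([np.cos(yaw),np.sin(yaw),0]); return np.c_[x,y,np.cross(x,y)]
E
python3 - <<'E'
from h import *
c=cam("top")
s,R=st(); print(R.round(3))
def t1(p): return (np.array(p,float)+.5)/4-.5+[140,140]
m=bp(c,t1([(378,270),(576,270),(380,148),(575,148)]),.088); print("slots",m.round(4),m.mean(0))
m=bp(c,t1([(443,170),(500,170)]),.118);print("block",m, m.mean(0))
w=bp(c,t1([(380,263),(575,263)]),.1);print(w)
def t3(p): return (np.array(p,float)+.5)/6-.5+[120,160]
b=bp(c,t3([(72,137),(478,86)]),.14);print("bar",b,b.mean(0),np.linalg.norm(b[0]-b[1]),np.degrees(np.arctan2(b[1][0]-b[0][0],b[0][1]-b[1][1])))
bay=bp(c,t1([(616,110),(755,110),(752,284),(616,284)]),.088);print("bay",bay,bay.mean(0))
# check side overlay
c=cam("side")
pts=[unit((sx*.09,sy*.155,.088)) for sx in(-1,1) for sy in(-1,1)]
p2=proj(c,pts); print(p2.round(1))
crop(c,"s3",200,90,360,250,4,list(p2)+list(proj(c,b)))
E
```

```text
t 0.3 p [0.2514 0.6262 0.2418] F [-0.2 -0.1 -0.3] op 0.999
[[-0.     0.373  0.928]
 [-0.001  0.928 -0.373]
 [-1.    -0.001 -0.   ]]
slots [[ 0.5053  0.1338  0.088 ]
 [ 0.5071 -0.0177  0.088 ]
 [ 0.5991  0.1341  0.088 ]
 [ 0.6011 -0.0155  0.088 ]] [0.55315724 0.05867354 0.088     ]
block [[0.58019795 0.08156452 0.118     ]
 [0.58075155 0.03880925 0.118     ]] [0.58047475 0.06018688 0.118     ]
[[ 0.51028738  0.1304016   0.1       ]
 [ 0.5120258  -0.01750737  0.1       ]]
bar [[0.5729236  0.42689445 0.14      ]
 [0.60065795 0.22960536 0.14      ]] [0.58679078 0.3282499  0.14      ] 0.19922895869361773 8.002044506867765
bay [[ 0.63093721 -0.04669397  0.088     ]
 [ 0.63240976 -0.15400592  0.088     ]
 [ 0.4978816  -0.15305136  0.088     ]
 [ 0.49668084 -0.04849348  0.088     ]] [ 0.56447735 -0.10056118  0.088     ]
[[305.7 235.5]
 [257.8 170.6]
 [359.  209.8]
 [306.2 151.4]]
```

View pics/s3.png

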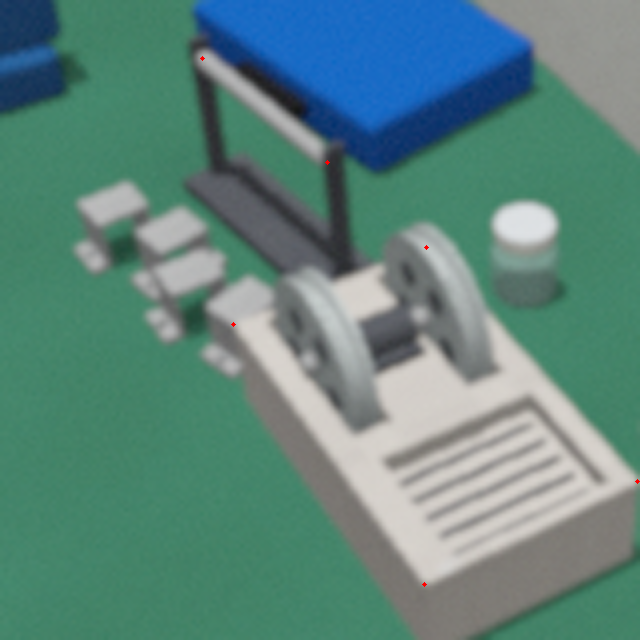

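```bash
cat >> h.py <<'E'
def plan(wps,step=0.045,rot=8.0):
    """wps: list of (p,R) ; prints rows"""
    s=ctrl.get_state(); p=s["eef_pos"].copy(); R=Rn.from_quat(s["tcp_rot"]).as_matrix(); k=0
    for gp,gR in wps:
        gp=np.array(gp,float)
        w=Rn.from_matrix(R.T@gR).as_rotvec(degrees=True)
        n=int(max(1,np.ceil(np.linalg.norm(gp-p)/step-1e-6),np.ceil(np.linalg.norm(w)/rot-1e-6)))
        p0=p.copy(); rows=[]
        for i in range(n):
            sh=(R.T@((gp-p0)/n)/0.05).round(2); tw=(w/n).round(1)+0.0
            p=p+R@sh*0.05; R=R@Rn.from_rotvec(tw,degrees=True).as_matrix()
            rows.append([list(map(float,sh)),list(map(float,tw))])
        # correct accumulated for next
        for r in rows: k+=1; print(k,r)
        print("-- ->",p.round(4))
AX=dict(near=(-0.05,0.070),far=(0.05,0.070))
def pul(which,thdeg,r=0.056,up=0):
    # TCP for grasp at angle th (toward unit -y positive) 
    a=np.radians(thdeg); x,y=AX[which]
    return unit((x,y-r*np.sin(a),0.1+r*np.cos(a)-0.008+up))
E
python3 - <<'E'
from h import *
R=Rdown(UY)
plan([(pul("near",-60,up=0.12),R)])
print(pul("near",-60,up=0.12))
E
```

```text
1 [[0.0, -0.59, 0.66], [5.2, 0.0, 0.0]]
2 [[0.0, -0.53, 0.71], [5.2, 0.0, 0.0]]
3 [[0.0, -0.47, 0.76], [5.2, 0.0, 0.0]]
4 [[0.0, -0.39, 0.8], [5.2, 0.0, 0.0]]
5 [[0.0, -0.32, 0.83], [5.2, 0.0, 0.0]]
6 [[0.0, -0.24, 0.86], [5.2, 0.0, 0.0]]
7 [[0.0, -0.17, 0.87], [5.2, 0.0, 0.0]]
8 [[0.0, -0.09, 0.89], [5.2, 0.0, 0.0]]
9 [[0.0, -0.0, 0.89], [5.2, 0.0, 0.0]]
10 [[0.0, 0.08, 0.89], [5.2, 0.0, 0.0]]
11 [[0.0, 0.16, 0.88], [5.2, 0.0, 0.0]]
12 [[0.0, 0.24, 0.86], [5.2, 0.0, 0.0]]
13 [[0.0, 0.31, 0.83], [5.2, 0.0, 0.0]]
-- -> [0.5077 0.1074 0.2422]
[0.50720304 0.10718521 0.24      ]
```

Call:
{"op": "drive_tool", "data": {
  "series": [
    [[0,-0.59,0.66],[5.2,0,0]],
    [[0,-0.53,0.71],[5.2,0,0]],
    [[0,-0.47,0.76],[5.2,0,0]],
    [[0,-0.39,0.8],[5.2,0,0]],
    [[0,-0.32,0.83],[5.2,0,0]]
  ],
  "grip": 0,
  "newtons": 30
}}

```text
time: 0.85
eef_pos: [0.3489, 0.4245, 0.241]
tcp_rot: [0.29, 0.645, -0.289, 0.645]
contact_force: [1.3, -0.5, 0.3]
opening: 0.499
```

Call:
{"op": "drive_tool", "data": {
  "series": [
    [[0,-0.24,0.86],[5.2,0,0]],
    [[0,-0.17,0.87],[5.2,0,0]],
    [[0,-0.09,0.89],[5.2,0,0]],
    [[0,0,0.89],[5.2,0,0]],
    [[0,0.08,0.89],[5.2,0,0]]
  ]
}}

```text
time: 1.35
eef_pos: [0.4468, 0.2149, 0.2422]
tcp_rot: [0.434, 0.559, -0.43, 0.56]
contact_force: [-0.5, 0.0, 0.8]
opening: 0.502
```

Run:
```python
from h import *
st()
plan([(pul("near",-60,up=0.10),Rdown(UY))])
```

```text
t 1.35 p [0.4468 0.2149 0.2422] F [-0.5  0.   0.8] op 0.502
1 [[0.15, 0.21, 0.8], [4.7, 0.0, -0.1]]
2 [[0.15, 0.27, 0.78], [4.7, 0.0, -0.1]]
3 [[0.15, 0.33, 0.75], [4.7, 0.0, -0.1]]
-- -> [0.5071 0.107  0.2196]
```

Call:
{"op": "drive_tool", "data": {
  "series": [
    [[0.15,0.21,0.8],[4.7,0,0]],
    [[0.15,0.27,0.78],[4.7,0,0]],
    [[0.15,0.33,0.75],[4.7,0,0]],
    [[0,0,0],[0,0,0]]
  ]
}}

```text
time: 1.75
eef_pos: [0.5106, 0.0976, 0.2212]
tcp_rot: [0.505, 0.496, -0.499, 0.5]
contact_force: [-1.1, -0.1, 0.1]
opening: 0.505
```

Run:
```python
from h import *
st()
plan([(pul("near",-60,up=0.06),Rdown(UY)),(pul("near",-60),Rdown(UY))])
c=cam("side"); crop(c,"s4",220,60,340,200,4,proj(c,[unit((-.05,.07,.1)),unit((-.05,.07,.17)),unit((.05,.07,.1)),unit((.05,.07,.17))]))
```

```text
t 1.75 p [0.5106 0.0976 0.2212] F [-1.1 -0.1  0.1] op 0.505
1 [[0.82, -0.08, -0.19], [-1.1, -0.1, -0.6]]
-- -> [0.5071 0.1073 0.1802]
2 [[0.6, 0.0, 0.0], [0.0, 0.0, 0.0]]
3 [[0.6, 0.0, 0.0], [0.0, 0.0, 0.0]]
-- -> [0.5071 0.1073 0.1202]
```

View pics/s4.png

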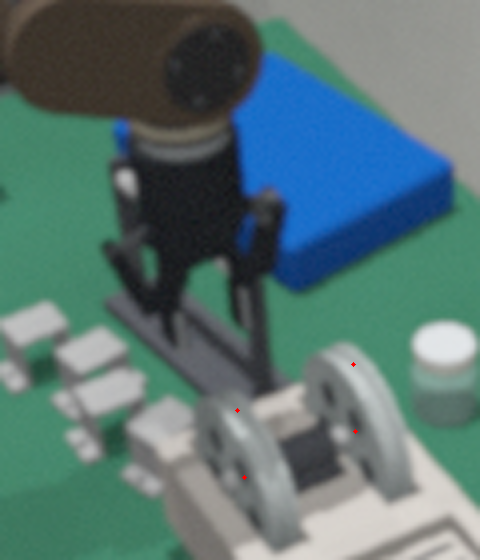

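Call:
{"op": "drive_tool", "data": {
  "series": [
    [[0.82,-0.08,-0.19],[-1.1,0,-0.6]],
    [[0,0,0],[0,0,0]]
  ]
}}

```text
time: 2.0
eef_pos: [0.5065, 0.1098, 0.1811]
tcp_rot: [0.498, 0.504, -0.495, 0.503]
contact_force: [-2.5, 0.2, -1.2]
opening: 0.498
```

Run:
```python
from h import *
st()
plan([(pul("near",-60),Rdown(UY))],step=.03)
```

```text
t 2.0 p [0.5065 0.1098 0.1811] F [-2.5  0.2 -1.2] op 0.498
1 [[0.41, 0.0, 0.02], [0.1, -0.1, 0.0]]
2 [[0.41, 0.0, 0.02], [0.1, -0.1, 0.0]]
3 [[0.41, 0.0, 0.02], [0.1, -0.1, 0.0]]
-- -> [0.5066 0.1069 0.1196]
```

Call:
{"op": "drive_tool", "data": {
  "series": [
    [[0.41,0,0.02],[0,0,0]],
    [[0.41,0,0.02],[0,0,0]],
    [[0.41,0,0.02],[0,0,0]]
  ]
}}

```text
time: 2.3
eef_pos: [0.5107, 0.1104, 0.1265]
tcp_rot: [0.5, 0.503, -0.49, 0.508]
contact_force: [0.9, 0.1, -0.6]
opening: 0.498
```

Call:
{"op": "drive_tool", "data": {
  "series": [
    [[0,0,0],[0,0,0]],
    [[0,0,0],[0,0,0]],
    [[0,0,0],[0,0,0]],
    [[0,0,0],[0,0,0]]
  ],
  "grip": -1,
  "newtons": 25
}}

```text
time: 2.7
eef_pos: [0.5086, 0.1114, 0.1269]
tcp_rot: [0.497, 0.504, -0.491, 0.508]
contact_force: [3.2, -2.6, -7.9]
opening: 0.258
```

Run:
```python
from h import *
st()
print(pul("near",-60)); 
c=cam("side"); crop(c,"s5",220,60,340,200,4)
plan([(pul("near",a),Rdown(UY)) for a in (-45,-30,-15,0,15,30,45,60)],step=.03)
```

```text
t 2.7 p [0.5086 0.1114 0.1269] F [ 3.2 -2.6 -7.9] op 0.258
[0.50720304 0.10718521 0.12      ]
1 [[-0.09, -0.03, 0.26], [0.8, -0.1, -0.6]]
-- -> [0.5074 0.0984 0.1314]
2 [[-0.18, -0.0, 0.23], [0.0, 0.0, 0.0]]
-- -> [0.5075 0.0869 0.1404]
3 [[-0.11, -0.0, 0.27], [0.0, 0.0, 0.0]]
-- -> [0.5076 0.0733 0.1459]
4 [[-0.04, -0.0, 0.29], [0.0, 0.0, 0.0]]
-- -> [0.5078 0.0588 0.1479]
5 [[0.04, -0.0, 0.29], [0.0, 0.0, 0.0]]
-- -> [0.5079 0.0443 0.1458]
6 [[0.11, -0.0, 0.27], [0.0, 0.0, 0.0]]
-- -> [0.508  0.0309 0.1403]
7 [[0.17, -0.0, 0.24], [0.0, 0.0, 0.0]]
-- -> [0.5081 0.0189 0.1318]
8 [[0.24, -0.0, 0.17], [0.0, 0.0, 0.0]]
-- -> [0.5082 0.0104 0.1198]
```

View pics/s5.png

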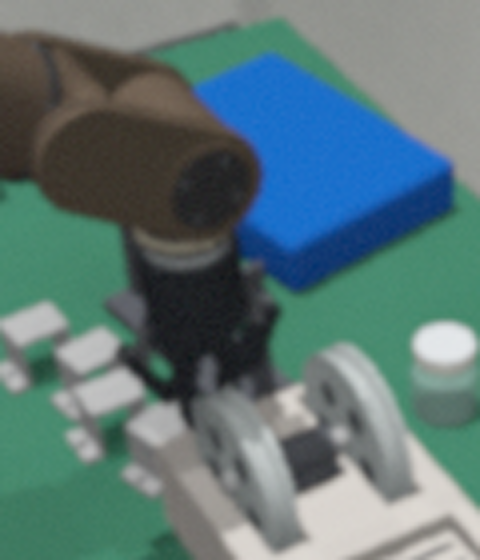

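Run:
```python
from h import *
plan([(pul("near",a,.062),Rdown(UY)) for a in (-42,-28,-14,0,14,28,42,56)],step=.03)
```

```text
1 [[-0.22, -0.03, 0.22], [0.8, -0.1, -0.6]]
-- -> [0.5073 0.1003 0.1379]
2 [[-0.18, -0.0, 0.25], [0.0, 0.0, 0.0]]
-- -> [0.5074 0.0878 0.1469]
3 [[-0.11, 0.0, 0.28], [0.0, 0.0, 0.0]]
-- -> [0.5075 0.0738 0.1524]
4 [[-0.03, 0.0, 0.3], [0.0, 0.0, 0.0]]
-- -> [0.5077 0.0588 0.1539]
5 [[0.03, 0.0, 0.3], [0.0, 0.0, 0.0]]
-- -> [0.5078 0.0438 0.1523]
6 [[0.11, 0.0, 0.29], [0.0, 0.0, 0.0]]
-- -> [0.5079 0.0293 0.1468]
7 [[0.18, 0.0, 0.24], [0.0, 0.0, 0.0]]
-- -> [0.5081 0.0173 0.1378]
8 [[0.22, 0.0, 0.2], [0.0, 0.0, 0.0]]
-- -> [0.5082 0.0074 0.1268]
```

Call:
{"op": "drive_tool", "data": {
  "series": [
    [[-0.22,0,0.22],[0,0,0]],
    [[-0.18,0,0.25],[0,0,0]],
    [[-0.11,0,0.28],[0,0,0]],
    [[-0.03,0,0.3],[0,0,0]]
  ]
}}

```text
time: 3.15
eef_pos: [0.5091, 0.0629, 0.1559]
tcp_rot: [0.502, 0.507, -0.488, 0.503]
contact_force: [-0.2, 5.6, -3.7]
opening: 0.25
```

Run:
```python
from h import *
st()
plan([(pul("near",a,.062),Rdown(UY)) for a in (14,28,42,56)],step=.03)
```

```text
t 3.15 p [0.5091 0.0629 0.1559] F [-0.2  5.6 -3.7] op 0.25
1 [[0.07, -0.03, 0.39], [0.6, -1.0, -0.6]]
-- -> [0.508  0.0435 0.152 ]
2 [[0.1, -0.0, 0.28], [0.0, 0.0, 0.0]]
-- -> [0.5082 0.0295 0.147 ]
3 [[0.18, -0.0, 0.25], [0.0, 0.0, 0.0]]
-- -> [0.5083 0.017  0.138 ]
4 [[0.23, -0.0, 0.19], [0.0, 0.0, 0.0]]
-- -> [0.5084 0.0075 0.1265]
```

Call:
{"op": "drive_tool", "data": {
  "series": [
    [[0.07,-0.02,0.38],[0,0,0]],
    [[0.1,0,0.28],[0,0,0]],
    [[0.18,0,0.25],[0,0,0]],
    [[0.23,0,0.19],[0,0,0]]
  ]
}}

```text
time: 3.55
eef_pos: [0.5097, 0.0085, 0.1348]
tcp_rot: [0.507, 0.509, -0.486, 0.499]
contact_force: [-4.4, 3.4, 5.4]
opening: 0.253
```

Call:
{"op": "drive_tool", "data": {
  "series": [
    [[0,0,0],[0,0,0]],
    [[0,0,0],[0,0,0]]
  ],
  "grip": 0
}}

```text
time: 3.75
eef_pos: [0.511, 0.0055, 0.1374]
tcp_rot: [0.507, 0.507, -0.486, 0.5]
contact_force: [0.4, -0.1, -0.3]
opening: 0.498
```

Call:
{"op": "drive_tool", "data": {
  "series": [
    [[-0.8,0,0],[0,0,0]],
    [[-0.9,0,-0.3],[0,0,0]],
    [[-0.5,0,-0.9],[0,0,0]],
    [[0,0,-0.9],[0,0,0]]
  ]
}}

```text
time: 4.15
eef_pos: [0.5108, 0.1037, 0.2592]
tcp_rot: [0.509, 0.502, -0.486, 0.503]
contact_force: [0.7, 0.7, 0.1]
opening: 0.498
```

Run:
```python
from h import *
st()
c=cam("side"); crop(c,"s6",220,60,340,200,4)
c=cam("top"); crop(c,"t6",200,140,340,240,5)
```

```text
t 4.15 p [0.5108 0.1037 0.2592] F [0.7 0.7 0.1] op 0.498
```

View pics/s6.png

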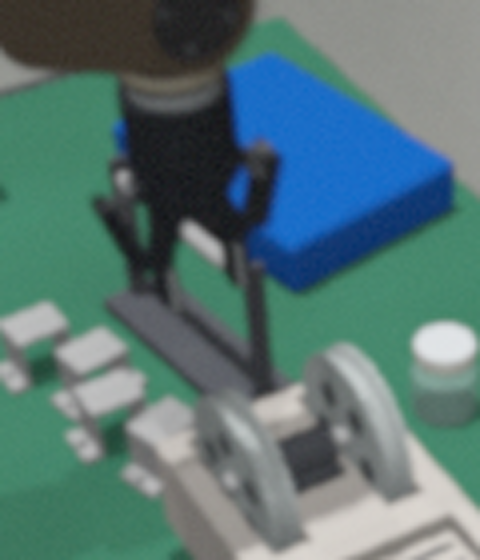

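View pics/t6.png

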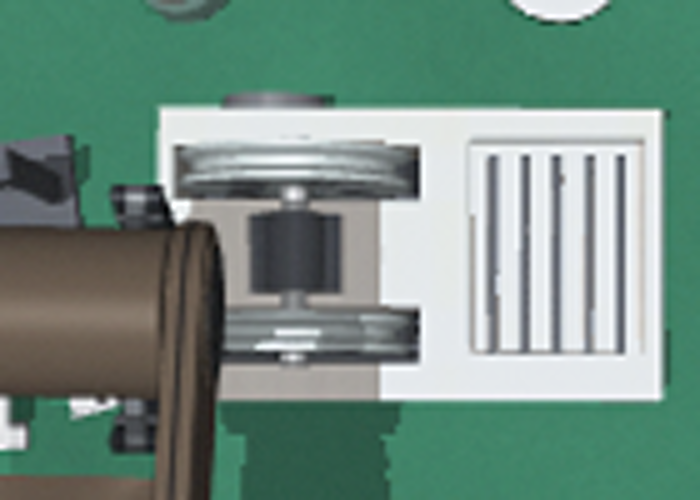

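Run:
```python
from h import *
R=Rdown(UY)
plan([(pul("near",-58,.060,up=0.06),R),(pul("near",-58,.060),R)],step=.045)
```

```text
1 [[0.73, -0.04, -0.01], [0.2, -0.7, -0.6]]
2 [[0.73, -0.03, -0.02], [0.2, -0.7, -0.6]]
-- -> [0.5068 0.1099 0.1837]
3 [[0.6, 0.0, 0.0], [0.0, 0.0, 0.0]]
4 [[0.6, 0.0, 0.0], [0.0, 0.0, 0.0]]
-- -> [0.5068 0.1098 0.1237]
```

Call:
{"op": "drive_tool", "data": {
  "series": [
    [[0.73,-0.04,-0.06],[0,-0.7,-0.6]],
    [[0.73,-0.03,-0.06],[0,-0.7,-0.6]],
    [[0.6,0,0],[0,0,0]],
    [[0.55,0,0],[0,0,0]],
    [[0,0,0],[0,0,0]]
  ]
}}

```text
time: 4.75
eef_pos: [0.5126, 0.1138, 0.1308]
tcp_rot: [0.496, 0.5, -0.491, 0.513]
contact_force: [-0.7, -0.2, -0.1]
opening: 0.502
```

Call:
{"op": "drive_tool", "data": {
  "series": [
    [[0,0,0],[0,0,0]],
    [[0,0,0],[0,0,0]],
    [[0,0,0],[0,0,0]],
    [[0,0,0],[0,0,0]]
  ],
  "grip": -1
}}

```text
time: 5.15
eef_pos: [0.5086, 0.1134, 0.132]
tcp_rot: [0.494, 0.503, -0.494, 0.509]
contact_force: [0.3, -0.4, -8.1]
opening: 0.25
```

Run:
```python
from h import *
st()
plan([(pul("near",a,.062),Rdown(UY)) for a in (-42,-28,-14,0)],step=.03)
```

```text
t 5.15 p [0.5086 0.1134 0.132 ] F [ 0.3 -0.4 -8.1] op 0.25
1 [[-0.12, -0.03, 0.27], [0.7, 0.4, -0.4]]
-- -> [0.5074 0.0999 0.1381]
2 [[-0.17, -0.0, 0.24], [0.0, 0.0, 0.1]]
-- -> [0.5075 0.0879 0.1466]
3 [[-0.11, -0.0, 0.28], [0.0, 0.0, 0.0]]
-- -> [0.5076 0.0739 0.1521]
4 [[-0.04, -0.0, 0.3], [0.0, 0.0, 0.0]]
-- -> [0.5078 0.0589 0.1541]
```

Call:
{"op": "drive_tool", "data": {
  "series": [
    [[-0.14,-0.02,0.25],[0,0.3,-0.3]],
    [[-0.17,0,0.25],[0,0,0]],
    [[-0.11,0,0.28],[0,0,0]],
    [[-0.03,0,0.3],[0,0,0]]
  ]
}}

```text
time: 5.55
eef_pos: [0.5091, 0.0651, 0.1589]
tcp_rot: [0.501, 0.509, -0.49, 0.501]
contact_force: [-2.6, 6.0, -3.4]
opening: 0.248
```

Call:
{"op": "drive_tool", "data": {
  "series": [
    [[0.06,0,0.38],[0,-0.5,0]],
    [[0.1,0,0.28],[0,-0.5,0]],
    [[0.18,0,0.25],[0,0,0]],
    [[0.23,0,0.19],[0,0,0]],
    [[0,0,0],[0,0,0]]
  ]
}}

```text
time: 6.05
eef_pos: [0.5095, 0.0097, 0.1394]
tcp_rot: [0.5, 0.506, -0.493, 0.5]
contact_force: [5.3, 7.4, -16.9]
opening: 0.251
```

Call:
{"op": "drive_tool", "data": {
  "series": [
    [[0,0,0],[0,0,0]],
    [[0,0,0],[0,0,0]]
  ],
  "grip": 0
}}

```text
time: 6.25
eef_pos: [0.5115, 0.0077, 0.1424]
tcp_rot: [0.5, 0.504, -0.493, 0.503]
contact_force: [0.4, -0.2, 0.8]
opening: 0.5
```

Call:
{"op": "drive_tool", "data": {
  "series": [
    [[-0.8,0,0],[0,0,0]],
    [[-0.9,0,-0.3],[0,0,0]],
    [[-0.5,0,-0.9],[0,0,0]],
    [[0,0,-0.9],[0,0,0]]
  ]
}}

```text
time: 6.65
eef_pos: [0.5127, 0.1076, 0.2622]
tcp_rot: [0.503, 0.499, -0.493, 0.505]
contact_force: [1.6, 0.4, -0.0]
opening: 0.504
```

Run:
```python
from h import *
st()
c=cam("side"); crop(c,"s7",220,60,340,200,4)
c=cam("top"); crop(c,"t7",200,140,340,240,5)
```

```text
t 6.65 p [0.5127 0.1076 0.2622] F [ 1.6  0.4 -0. ] op 0.504
```

View pics/s7.png

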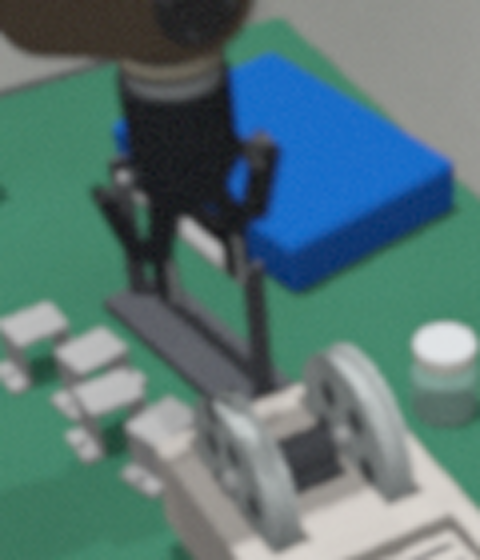

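View pics/t7.png

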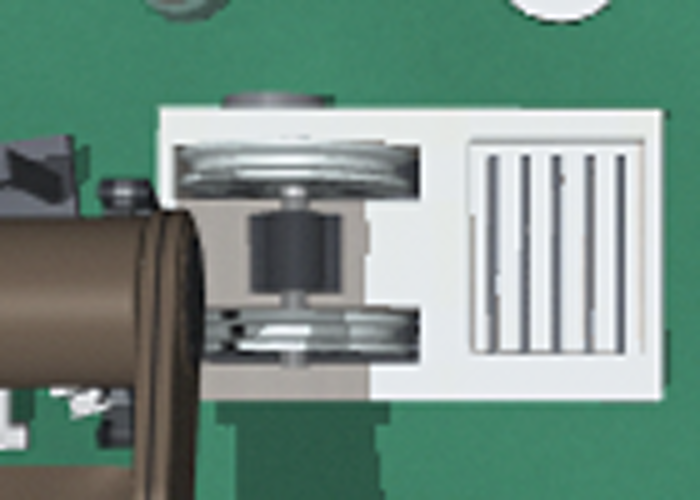

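```bash
cat >> h.py <<'E'
def markfit(c,which,uv):
    x,y=AX[which]; best=None
    A=np.arange(-110,111,1.)
    P=proj(c,[unit((x,y-.07*np.sin(np.radians(a)),.1+.07*np.cos(np.radians(a)))) for a in A])
    d=np.linalg.norm(P-np.array(uv),axis=1); i=d.argmin(); print(which,"mark angle",A[i],"res px",d[i].round(2)); return A[i]
E
python3 - <<'E'
from h import *
c=cam("top"); markfit(c,"near",((233.5)/5-.5+200,(326.5)/5-.5+140)); crop(c,"t8",225,190,285,230,10)
R=Rdown(UY)
plan([(pul("near",-30,.062,up=0.04),R),(pul("near",-30,.062),R)],step=.045)
E
```

```text
near mark angle -23.0 res px 0.94
1 [[0.72, -0.04, 0.2], [0.1, -0.1, -0.2]]
2 [[0.72, -0.04, 0.19], [0.1, -0.1, -0.2]]
-- -> [0.5072 0.0897 0.1858]
3 [[0.8, 0.0, -0.0], [0.1, 0.0, -0.1]]
-- -> [0.5072 0.0897 0.1458]
```

View pics/t8.png

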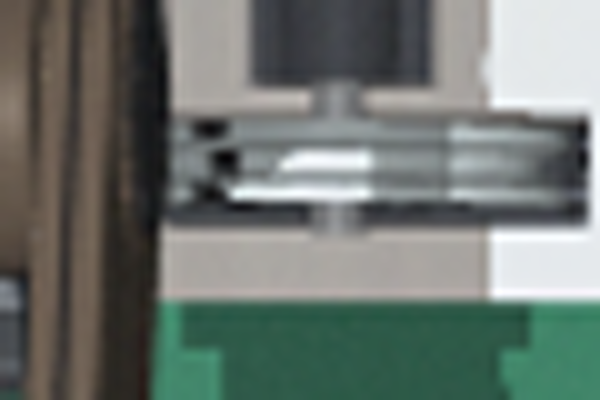

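Run:
```python
from h import *
R=Rdown(UY)
plan([(pul("near",-14,.062,up=0.04),R),(pul("near",-14,.060),R)],step=.049)
```

```text
1 [[0.66, -0.04, 0.36], [0.1, -0.1, -0.2]]
2 [[0.66, -0.04, 0.35], [0.1, -0.1, -0.2]]
-- -> [0.5074 0.0737 0.1918]
3 [[0.83, 0.0, 0.01], [0.1, 0.0, -0.1]]
-- -> [0.5074 0.0732 0.1503]
```

Call:
{"op": "drive_tool", "data": {
  "series": [
    [[0.66,-0.04,0.3],[0,0,0]],
    [[0.66,-0.04,0.33],[0,0,0]],
    [[0.6,0,0],[0,0,0]],
    [[0.2,0,0],[0,0,0]],
    [[0,0,0],[0,0,0]]
  ]
}}

```text
time: 7.3
eef_pos: [0.5112, 0.0725, 0.1531]
tcp_rot: [0.499, 0.499, -0.492, 0.51]
contact_force: [0.8, -0.3, 1.0]
opening: 0.503
```

Call:
{"op": "drive_tool", "data": {
  "series": [
    [[0,0,0],[0,0,0]],
    [[0,0,0],[0,0,0]],
    [[0,0,0],[0,0,0]],
    [[0,0,0],[0,0,0]]
  ],
  "grip": -1
}}

```text
time: 7.7
eef_pos: [0.509, 0.0718, 0.1543]
tcp_rot: [0.497, 0.5, -0.495, 0.507]
contact_force: [2.5, -0.5, -5.9]
opening: 0.252
```

Run:
```python
from h import *
s,R=st()
d=(s["eef_pos"]-unit((-.05,.07,.092))); print(np.degrees(np.arctan2(-d[1],d[2])),np.hypot(d[1],d[2]))
```

```text
t 7.7 p [0.509  0.0718 0.1543] F [ 2.5 -0.5 -5.9] op 0.252
-11.861096680985463 0.06365023872369471
```

Call:
{"op": "drive_tool", "data": {
  "series": [
    [[-0.02,0,0.26],[0,0,0]],
    [[0.02,0,0.27],[0,0,0]],
    [[0,0,0],[0,0,0]],
    [[0,0,0],[0,0,0]]
  ]
}}

```text
time: 8.1
eef_pos: [0.5092, 0.0489, 0.1557]
tcp_rot: [0.5, 0.502, -0.493, 0.504]
contact_force: [0.1, 1.9, -5.5]
opening: 0.254
```

Run:
```python
from h import *
s,R=st()
d=(s["eef_pos"]-unit((-.05,.07,.092))); print(np.degrees(np.arctan2(-d[1],d[2])),np.hypot(d[1],d[2]))
```

```text
t 8.1 p [0.5092 0.0489 0.1557] F [ 0.1  1.9 -5.5] op 0.254
8.71454657199361 0.06439887568522688
```

Open, lift, move over the far pulley side and look.

Call:
{"op": "drive_tool", "data": {
  "series": [
    [[0,0,0],[0,0,0]],
    [[0,0,0],[0,0,0]]
  ],
  "grip": 0
}}

```text
time: 8.3
eef_pos: [0.5111, 0.0489, 0.158]
tcp_rot: [0.501, 0.501, -0.491, 0.506]
contact_force: [0.2, -0.1, -0.4]
opening: 0.502
```

Call:
{"op": "drive_tool", "data": {
  "series": [
    [[-0.9,0,0],[0,0,0]],
    [[-0.9,0,-0.3],[0,0,0]],
    [[-0.1,0,-0.9],[0,0,0]],
    [[0,0,-0.9],[0,0,0]],
    [[0,0.3,-0.3],[0,0,0]]
  ]
}}

```text
time: 8.8
eef_pos: [0.5266, 0.1714, 0.2659]
tcp_rot: [0.506, 0.496, -0.488, 0.509]
contact_force: [-0.6, -0.0, 0.4]
opening: 0.497
```

Run:
```python
from h import *
st()
c=cam("top"); crop(c,"t9",225,170,295,230,10)
P=proj(c,[unit((-.05,.07,.17)),unit((.05,.07,.17))]); print(P,(P+.5-[225,170])*10)
c=cam("side"); crop(c,"s9",260,130,330,210,8)
```

```text
t 8.8 p [0.5266 0.1714 0.2659] F [-0.6 -0.   0.4] op 0.497
[[255.52585149 205.68100998]
 [255.76505493 171.17944075]] [[310.25851489 361.8100998 ]
 [312.65054931  16.79440752]]
```

View pics/t9.png

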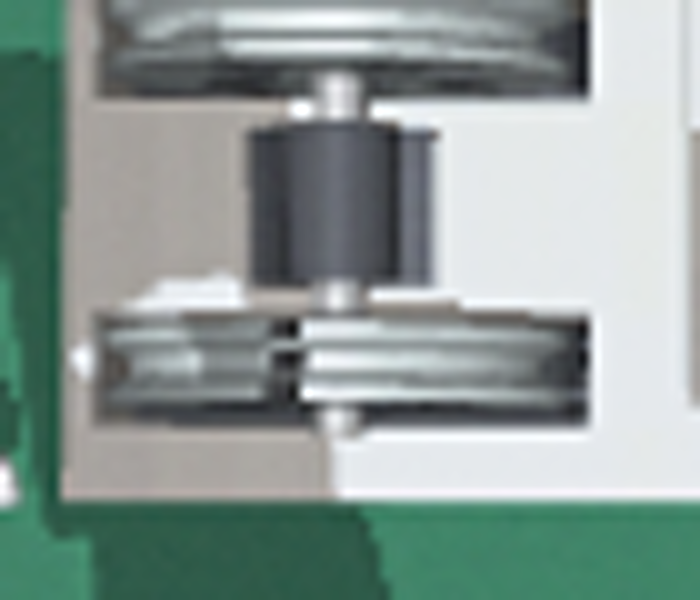

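View pics/s9.png

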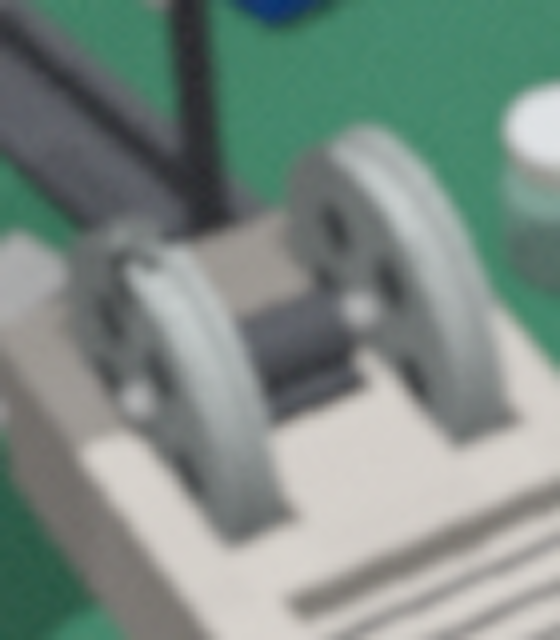

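Run:
```python
from h import *
c=cam("top")
for q in [(-.07,.07,.1),(-.024,.07,.1),(-.05,.14,.1),(-.05,0,.1),(-.05,.07,.17)]:
  P=proj(c,[unit(q)]); print(q,(P+.5-[225,170])*10)
R=Rdown(UY)
plan([(pul("far",-58,.062,up=0.13),R),(pul("far",-58,.062,up=.05),R),(pul("far",-58,.062),R)],step=.045)
```

```text
(-0.07, 0.07, 0.1) [[337.28155855 435.77965737]]
(-0.024, 0.07, 0.1) [[338.28925059 284.69378455]]
(-0.05, 0.14, 0.1) [[106.70804974 369.67451823]]
(-0.05, 0, 0.1) [[568.18961672 370.39749693]]
(-0.05, 0.07, 0.17) [[310.25851489 361.8100998 ]]
1 [[0.08, 0.53, 0.38], [0.0, -0.1, -0.5]]
2 [[0.07, 0.53, 0.38], [0.0, -0.1, -0.5]]
3 [[0.07, 0.53, 0.38], [0.0, -0.1, -0.5]]
-- -> [0.6075 0.1129 0.2547]
4 [[0.8, -0.01, 0.0], [0.0, 0.1, -0.1]]
5 [[0.8, -0.0, 0.01], [0.0, 0.1, -0.1]]
-- -> [0.6071 0.1122 0.1747]
6 [[0.5, 0.0, 0.0], [0.0, 0.0, 0.0]]
7 [[0.5, 0.0, 0.0], [0.0, 0.0, 0.0]]
-- -> [0.607  0.1123 0.1247]
```

Call:
{"op": "drive_tool", "data": {
  "series": [
    [[0.08,0.53,0.36],[0,0,-0.5]],
    [[0.07,0.53,0.36],[0,0,-0.5]],
    [[0.07,0.5,0.3],[0,0,-0.5]],
    [[0.6,0,0],[0,0,0]],
    [[0.6,0,0],[0,0,0]]
  ]
}}

```text
time: 9.45
eef_pos: [0.6111, 0.1126, 0.2]
tcp_rot: [0.501, 0.499, -0.494, 0.506]
contact_force: [-0.1, -0.2, -0.0]
opening: 0.5
```

Run:
```python
from h import *
st()
R=Rdown(UY)
plan([(pul("far",-58,.062),R)],step=.045)
```

```text
t 9.45 p [0.6111 0.1126 0.2   ] F [-0.1 -0.2 -0. ] op 0.5
1 [[0.75, -0.05, 0.0], [0.0, 0.0, -0.4]]
2 [[0.75, -0.04, 0.0], [0.0, 0.0, -0.4]]
-- -> [0.6073 0.1126 0.125 ]
```

Call:
{"op": "drive_tool", "data": {
  "series": [
    [[0.75,-0.04,0],[0,0,-0.4]],
    [[0.7,-0.04,0],[0,0,-0.4]],
    [[0,0,0],[0,0,0]]
  ]
}}

```text
time: 9.75
eef_pos: [0.6049, 0.1077, 0.1215]
tcp_rot: [0.496, 0.503, -0.501, 0.499]
contact_force: [0.2, 0.1, 0.0]
opening: 0.501
```

Call:
{"op": "drive_tool", "data": {
  "series": [
    [[0,0,0],[0,0,0]],
    [[0,0,0],[0,0,0]],
    [[0,0,0],[0,0,0]],
    [[0,0,0],[0,0,0]]
  ],
  "grip": -1
}}

```text
time: 10.15
eef_pos: [0.6087, 0.1054, 0.1247]
tcp_rot: [0.5, 0.5, -0.498, 0.502]
contact_force: [3.4, 1.7, -9.2]
opening: 0.251
```

Run:
```python
from h import *
st()
plan([(pul("far",a,.062),Rdown(UY)) for a in (-42,-28,-14,0)],step=.03)
```

```text
t 10.15 p [0.6087 0.1054 0.1247] F [ 3.4  1.7 -9.2] op 0.251
1 [[-0.27, -0.03, 0.08], [-0.4, 0.0, -0.2]]
-- -> [0.6072 0.1014 0.1382]
2 [[-0.17, 0.0, 0.25], [0.0, 0.0, 0.0]]
-- -> [0.6073 0.0889 0.1467]
3 [[-0.11, 0.0, 0.28], [0.0, 0.0, 0.0]]
-- -> [0.6074 0.0749 0.1522]
4 [[-0.04, 0.0, 0.3], [0.0, 0.0, 0.0]]
-- -> [0.6076 0.0599 0.1542]
```

Call:
{"op": "drive_tool", "data": {
  "series": [
    [[-0.22,0,0.16],[0,0,0]],
    [[-0.17,0,0.24],[0,0,0]],
    [[-0.11,0,0.28],[0,0,0]],
    [[-0.03,0,0.3],[0,0,0]]
  ]
}}

```text
time: 10.55
eef_pos: [0.6091, 0.0599, 0.1512]
tcp_rot: [0.503, 0.502, -0.494, 0.501]
contact_force: [4.2, 7.1, -7.8]
opening: 0.25
```

Run:
```python
from h import *
st()
plan([(pul("far",a,.062),Rdown(UY)) for a in (14,28,42,56)],step=.03)
```

```text
t 10.55 p [0.6091 0.0599 0.1512] F [ 4.2  7.1 -7.8] op 0.25
1 [[-0.02, -0.03, 0.3], [-0.3, -0.5, -0.4]]
-- -> [0.6077 0.0449 0.152 ]
2 [[0.11, 0.0, 0.29], [0.0, 0.0, 0.0]]
-- -> [0.6079 0.0304 0.1465]
3 [[0.17, 0.0, 0.24], [0.0, 0.0, 0.0]]
-- -> [0.608  0.0184 0.138 ]
4 [[0.23, 0.0, 0.2], [0.0, 0.0, 0.0]]
-- -> [0.6081 0.0084 0.1265]
```

Call:
{"op": "drive_tool", "data": {
  "series": [
    [[0.02,0,0.3],[0,0,0]],
    [[0.11,0,0.29],[0,0,0]],
    [[0.18,0,0.25],[0,0,0]],
    [[0.25,0,0.22],[0,0,0]],
    [[0,0,0],[0,0,0]]
  ]
}}

```text
time: 11.05
eef_pos: [0.6096, 0.0137, 0.1336]
tcp_rot: [0.508, 0.506, -0.49, 0.496]
contact_force: [5.6, 4.5, -13.4]
opening: 0.253
```

Call:
{"op": "drive_tool", "data": {
  "series": [
    [[0,0,0],[0,0,0]],
    [[0,0,0],[0,0,0]]
  ],
  "grip": 0
}}

```text
time: 11.25
eef_pos: [0.6112, 0.0133, 0.1374]
tcp_rot: [0.509, 0.504, -0.489, 0.498]
contact_force: [-0.1, -1.0, 0.1]
opening: 0.497
```

Call:
{"op": "drive_tool", "data": {
  "series": [
    [[-0.8,0,0],[0,0,0]],
    [[-0.9,0,-0.3],[0,0,0]],
    [[-0.5,0,-0.9],[0,0,0]],
    [[0,0,-0.9],[0,0,0]],
    [[0,0,-0.7],[0,0,0]]
  ]
}}

```text
time: 11.75
eef_pos: [0.6124, 0.1489, 0.263]
tcp_rot: [0.513, 0.498, -0.489, 0.5]
contact_force: [0.5, -0.0, -0.9]
opening: 0.503
```

Run:
```python
from h import *
st()
c=cam("top"); crop(c,"t10",225,160,295,220,10)
c=cam("side"); crop(c,"s10",260,130,330,210,8)
```

```text
t 11.75 p [0.6124 0.1489 0.263 ] F [ 0.5 -0.  -0.9] op 0.503
```

View pics/t10.png

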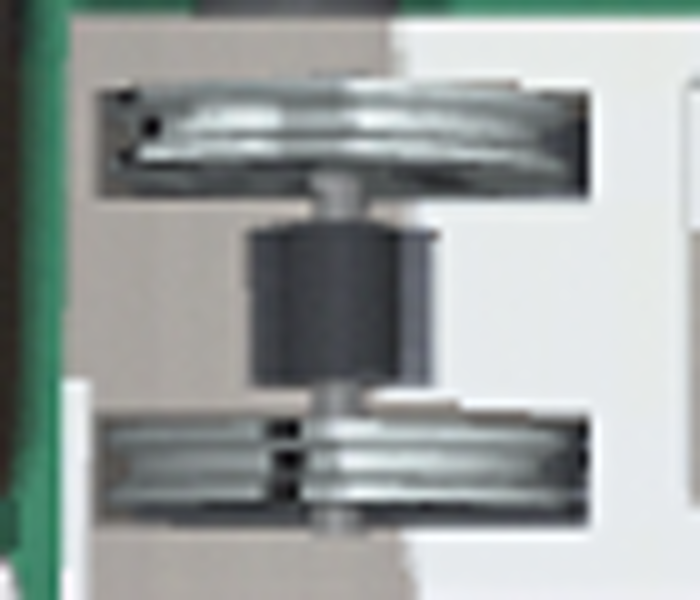

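View pics/s10.png

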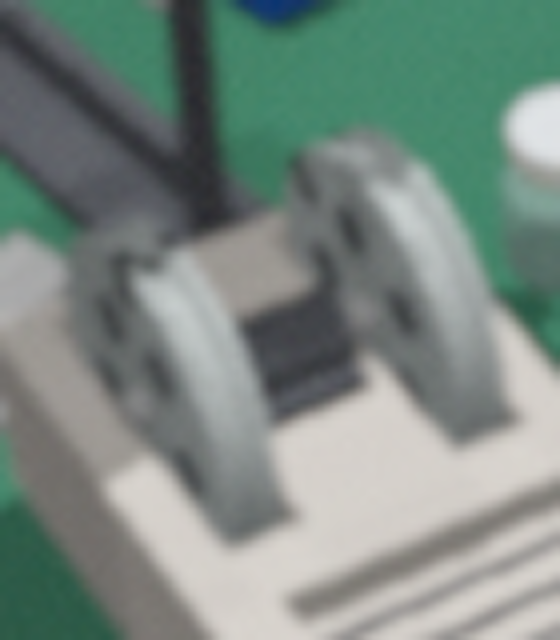

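Run:
```python
from h import *
c=cam("top"); markfit(c,"far",(12.7-.5+225,12.7-.5+160)); markfit(c,"near",(28.6-.5+225,46-.5+160))
R=Rdown(UY)
plan([(pul("far",-38,.062,up=0.03),R),(pul("far",-38,.060),R)],step=.049)
```

```text
far mark angle -57.0 res px 0.12
near mark angle -6.0 res px 0.21
1 [[0.6, -0.05, 0.35], [-0.2, -0.4, -0.5]]
2 [[0.6, -0.04, 0.35], [-0.2, -0.4, -0.5]]
3 [[0.6, -0.04, 0.35], [-0.2, -0.4, -0.5]]
-- -> [0.6072 0.0979 0.1712]
4 [[0.64, 0.0, 0.03], [0.0, 0.0, 0.1]]
-- -> [0.6072 0.0964 0.1392]
```

Call:
{"op": "drive_tool", "data": {
  "series": [
    [[0.6,-0.05,0.31],[0,-0.4,-0.5]],
    [[0.6,-0.04,0.32],[0,-0.4,-0.5]],
    [[0.5,-0.03,0.3],[0,-0.4,0]],
    [[0.4,0,0],[0,0,0]],
    [[0,0,0],[0,0,0]]
  ]
}}

```text
time: 12.4
eef_pos: [0.6098, 0.098, 0.1579]
tcp_rot: [0.503, 0.495, -0.498, 0.504]
contact_force: [0.5, -0.9, -0.1]
opening: 0.499
```

Run:
```python
from h import *
st(); print(pul("far",-38,.060))
```

```text
t 12.4 p [0.6098 0.098  0.1579] F [ 0.5 -0.9 -0.1] op 0.499
[0.60731492 0.09664035 0.13928065]
```

Call:
{"op": "drive_tool", "data": {
  "series": [
    [[0.36,-0.04,0.02],[-0.5,0,0]],
    [[0,0,0],[0,0,0]]
  ]
}}

```text
time: 12.6
eef_pos: [0.6088, 0.0949, 0.1413]
tcp_rot: [0.501, 0.496, -0.496, 0.507]
contact_force: [0.2, 0.3, -1.0]
opening: 0.502
```

Call:
{"op": "drive_tool", "data": {
  "series": [
    [[0,0,0],[0,0,0]],
    [[0,0,0],[0,0,0]],
    [[0,0,0],[0,0,0]],
    [[0,0,0],[0,0,0]]
  ],
  "grip": -1
}}

```text
time: 13.0
eef_pos: [0.6089, 0.0941, 0.1437]
tcp_rot: [0.501, 0.496, -0.497, 0.507]
contact_force: [1.8, -1.6, -4.3]
opening: 0.252
```

```bash
cat >> h.py <<'E'
def ang(which):
    s=ctrl.get_state(); d=(s["eef_pos"]-unit((*AX[which],.092))); print("ang",np.degrees(np.arctan2(-d[1],d[2])).round(1),"r",np.hypot(d[1],d[2]).round(4))
E
python3 - <<'E'
from h import *
st(); ang("far")
plan([(pul("far",a,.061),Rdown(UY)) for a in (-24,-10,4,15,26)],step=.03)
E
```

```text
t 13.0 p [0.6089 0.0941 0.1437] F [ 1.8 -1.6 -4.3] op 0.252
ang -33.6 r 0.0621
1 [[-0.08, -0.03, 0.19], [-0.3, 0.4, -0.9]]
-- -> [0.6074 0.0846 0.1478]
2 [[-0.09, 0.0, 0.29], [0.0, 0.0, 0.0]]
-- -> [0.6075 0.0701 0.1523]
3 [[-0.01, 0.0, 0.29], [0.0, 0.0, 0.0]]
-- -> [0.6077 0.0556 0.1528]
4 [[0.04, 0.0, 0.23], [0.0, 0.0, 0.0]]
-- -> [0.6078 0.0441 0.1508]
5 [[0.08, 0.0, 0.22], [0.0, 0.0, 0.0]]
-- -> [0.6079 0.0331 0.1468]
```

Call:
{"op": "drive_tool", "data": {
  "series": [
    [[-0.09,0,0.21],[0,0,0]],
    [[-0.09,0,0.29],[0,0,0]],
    [[-0.02,0,0.29],[0,0,0]],
    [[0.03,0,0.25],[0,0,0]],
    [[0,0,0],[0,0,0]]
  ]
}}

```text
time: 13.5
eef_pos: [0.6093, 0.0497, 0.1546]
tcp_rot: [0.506, 0.5, -0.491, 0.502]
contact_force: [2.1, -2.5, -8.6]
opening: 0.256
```

Run:
```python
from h import *
st(); ang("far")
```

```text
t 13.5 p [0.6093 0.0497 0.1546] F [ 2.1 -2.5 -8.6] op 0.256
ang 9.1 r 0.0634
```

Call:
{"op": "drive_tool", "data": {
  "series": [
    [[0.04,0,0.18],[0,0,0]],
    [[0.07,0,0.18],[0,0,0]],
    [[0,0,0],[0,0,0]]
  ]
}}

```text
time: 13.8
eef_pos: [0.6094, 0.0342, 0.1506]
tcp_rot: [0.507, 0.501, -0.49, 0.501]
contact_force: [2.1, 0.1, -5.8]
opening: 0.251
```

Run:
```python
from h import *
st(); ang("far")
```

```text
t 13.8 p [0.6094 0.0342 0.1506] F [ 2.1  0.1 -5.8] op 0.251
ang 23.6 r 0.0639
```

Call:
{"op": "drive_tool", "data": {
  "series": [
    [[0,0,0],[0,0,0]],
    [[0,0,0],[0,0,0]]
  ],
  "grip": 0
}}

```text
time: 14.0
eef_pos: [0.6111, 0.033, 0.1521]
tcp_rot: [0.508, 0.499, -0.49, 0.503]
contact_force: [-0.7, 0.7, -0.7]
opening: 0.498
```

Call:
{"op": "drive_tool", "data": {
  "series": [
    [[-0.8,0,0],[0,0,0]],
    [[-0.9,0,-0.3],[0,0,0]],
    [[-0.1,0,-0.9],[0,0,0]],
    [[0,0,-0.9],[0,0,0]],
    [[0,0,-0.7],[0,0,0]]
  ]
}}

```text
time: 14.5
eef_pos: [0.6132, 0.1696, 0.2523]
tcp_rot: [0.512, 0.492, -0.489, 0.506]
contact_force: [-0.5, 0.2, 0.8]
opening: 0.501
```

Run:
```python
from h import *
st()
c=cam("top"); crop(c,"t11",225,160,295,220,10)
P=proj(c,[unit((-.05,.07,.17)),unit((.05,.07,.17))]); print((P+.5-[225,160])*10)
```

```text
t 14.5 p [0.6132 0.1696 0.2523] F [-0.5  0.2  0.8] op 0.501
[[310.25851489 461.8100998 ]
 [312.65054931 116.79440752]]
```

View pics/t11.png

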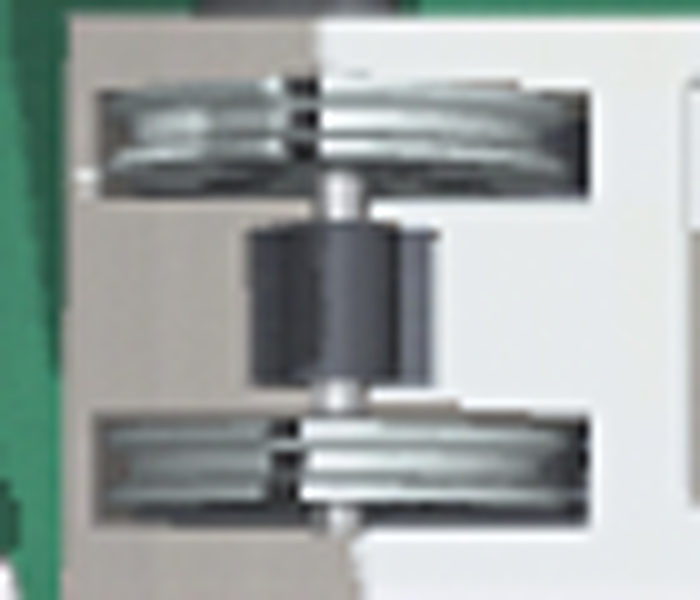

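Run:
```python
from h import *
plan([((.567,-.403,.20),Rdown(np.radians(-15.6)))],step=.048)
c=cam("top"); crop(c,"t12",285,150,345,230,10); crop(c,"t13",370,160,430,220,10)
B=[unit((.0077+x,-.0898+y,.088)) for x,y in ((-.069,-.054),(-.069,.054),(.064,.054),(.064,-.054))]
print((proj(c,B)+.5-[285,150])*10)
crop(c,"t12",285,150,345,225,8,proj(c,B))
c=cam("side"); crop(c,"s12",290,180,370,240,8,proj(c,B))
```

```text
1 [[0.07, -0.07, 0.89], [1.2, -0.1, -0.2]]
2 [[0.07, -0.05, 0.89], [1.2, -0.1, -0.2]]
3 [[0.07, -0.04, 0.89], [1.2, -0.1, -0.2]]
4 [[0.07, -0.02, 0.89], [1.2, -0.1, -0.2]]
5 [[0.07, 0.0, 0.89], [1.2, -0.1, -0.2]]
6 [[0.07, 0.02, 0.89], [1.2, -0.1, -0.2]]
7 [[0.08, 0.04, 0.89], [1.2, -0.1, -0.2]]
8 [[0.08, 0.06, 0.89], [1.2, -0.1, -0.2]]
9 [[0.08, 0.08, 0.89], [1.2, -0.1, -0.2]]
10 [[0.08, 0.1, 0.89], [1.2, -0.1, -0.2]]
11 [[0.08, 0.12, 0.88], [1.2, -0.1, -0.2]]
12 [[0.08, 0.13, 0.88], [1.2, -0.1, -0.2]]
13 [[0.08, 0.15, 0.88], [1.2, -0.1, -0.2]]
-- -> [ 0.5666 -0.4029  0.2   ]
[[438.28856239 609.13162125]
 [ 87.13233831 608.64969658]
 [ 88.56431402 177.75729955]
 [438.27250549 179.00621147]]
```

View pics/t12.png

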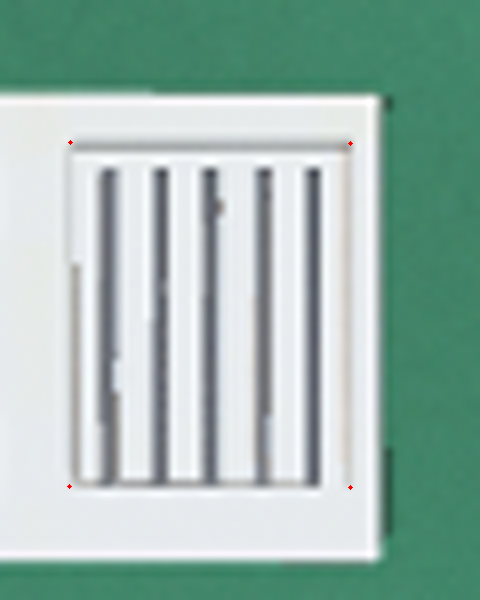

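View pics/s12.png

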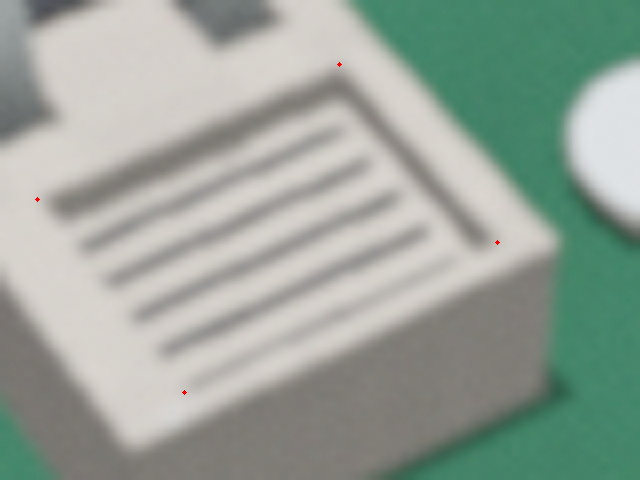

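View pics/t13.png

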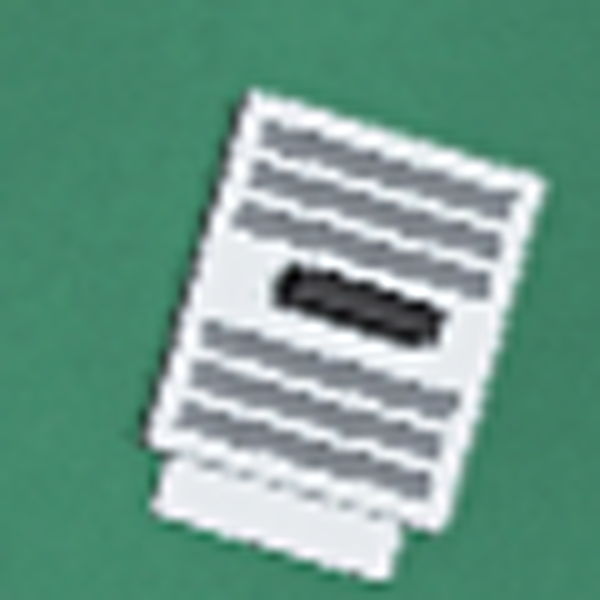

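Call:
{"op": "drive_tool", "data": {
  "series": [
    [[0.07,-0.07,0.89],[1.2,0,-0.2]],
    [[0.07,-0.05,0.89],[1.2,0,-0.2]],
    [[0.07,-0.04,0.89],[1.2,0,-0.2]],
    [[0.07,-0.02,0.89],[1.2,0,-0.2]],
    [[0.07,0,0.89],[1.2,0,-0.2]]
  ]
}}

```text
time: 15.15
eef_pos: [0.5959, -0.0586, 0.2328]
tcp_rot: [0.532, 0.47, -0.517, 0.479]
contact_force: [0.2, -0.7, 0.8]
opening: 0.502
```

Call:
{"op": "drive_tool", "data": {
  "series": [
    [[0.07,0.02,0.89],[1.2,0,-0.2]],
    [[0.08,0.04,0.89],[1.2,0,-0.2]],
    [[0.08,0.06,0.89],[1.2,0,-0.2]],
    [[0.08,0.08,0.89],[1.2,0,-0.2]],
    [[0.08,0.1,0.89],[1.2,0,-0.2]]
  ]
}}

```text
time: 15.65
eef_pos: [0.5742, -0.2981, 0.2133]
tcp_rot: [0.554, 0.441, -0.548, 0.445]
contact_force: [0.9, 0.6, -1.0]
opening: 0.501
```

Run:
```python
from h import *
st()
c=cam("top"); crop(c,"t14",340,140,440,240,6)
c=cam("side"); crop(c,"s14",340,260,430,340,8)
plan([((.567,-.403,.11),Rdown(np.radians(-15.6)))],step=.048)
```

```text
t 15.65 p [ 0.5742 -0.2981  0.2133] F [ 0.9  0.6 -1. ] op 0.501
1 [[0.51, 0.08, 0.5], [0.7, 0.0, -0.1]]
2 [[0.51, 0.08, 0.5], [0.7, 0.0, -0.1]]
3 [[0.51, 0.09, 0.5], [0.7, 0.0, -0.1]]
4 [[0.51, 0.1, 0.5], [0.7, 0.0, -0.1]]
-- -> [ 0.5671 -0.403   0.1105]
```

View pics/t14.png

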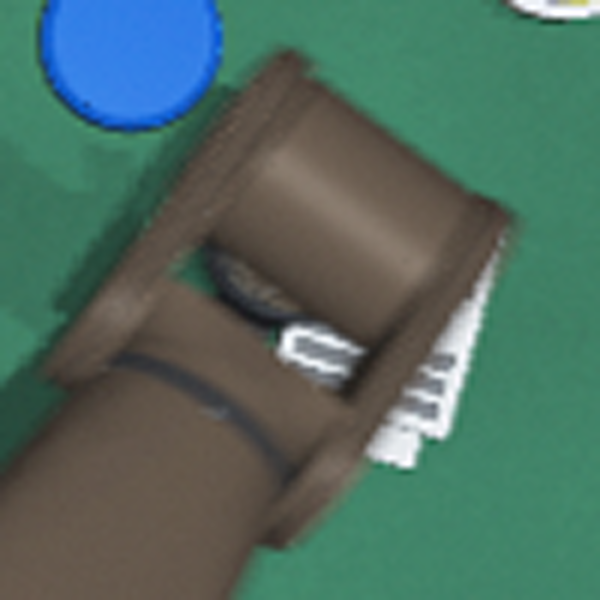

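View pics/s14.png

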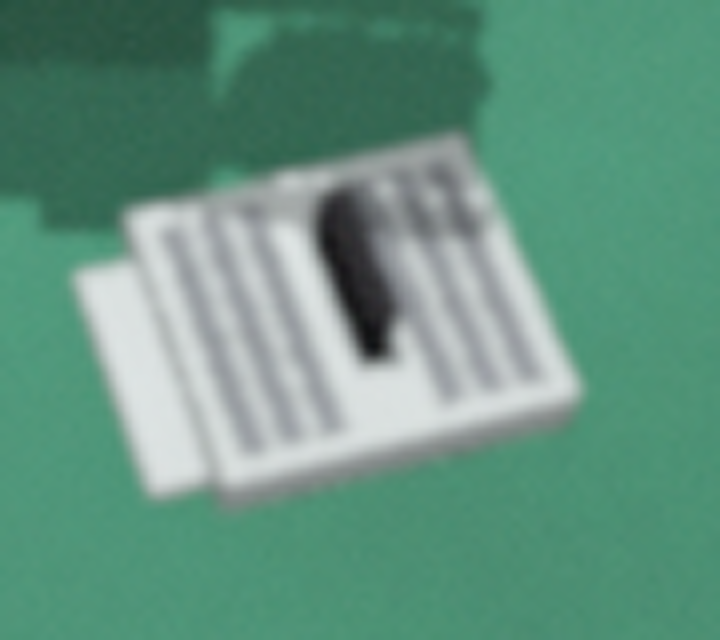

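Call:
{"op": "drive_tool", "data": {
  "series": [
    [[0.51,0.08,0.45],[0.7,0,0]],
    [[0.51,0.08,0.47],[0.7,0,0]],
    [[0.51,0.09,0.48],[0.7,0,0]],
    [[0.4,0.1,0.4],[0.7,0,0]],
    [[0,0,0],[0,0,0]]
  ]
}}

```text
time: 16.25
eef_pos: [0.5672, -0.4023, 0.1159]
tcp_rot: [0.566, 0.421, -0.562, 0.431]
contact_force: [0.3, 1.2, -0.8]
opening: 0.502
```

Run:
```python
from h import *
st()
plan([((.567,-.403,.040),Rdown(np.radians(-15.6)))],step=.048)
```

```text
t 16.25 p [ 0.5672 -0.4023  0.1159] F [ 0.3  1.2 -0.8] op 0.502
1 [[0.76, -0.01, 0.0], [-0.2, 0.1, -0.4]]
2 [[0.76, -0.01, 0.01], [-0.2, 0.1, -0.4]]
-- -> [ 0.5669 -0.403   0.0399]
```

Call:
{"op": "drive_tool", "data": {
  "series": [
    [[0.7,0,0],[0,0,-0.4]],
    [[0.7,0,0],[0,0,-0.4]],
    [[0,0,0],[0,0,0]]
  ]
}}

```text
time: 16.55
eef_pos: [0.5686, -0.4042, 0.0481]
tcp_rot: [-0.564, -0.423, 0.566, -0.428]
contact_force: [-0.6, 0.9, -0.8]
opening: 0.501
```

Run:
```python
from h import *
st()
c=cam("side"); crop(c,"s15",330,230,430,340,7)
plan([((.567,-.403,.040),Rdown(np.radians(-15.6)))],step=.048)
```

```text
t 16.55 p [ 0.5686 -0.4042  0.0481] F [-0.6  0.9 -0.8] op 0.501
1 [[0.22, -0.07, -0.03], [-0.4, 0.5, -0.5]]
-- -> [ 0.5671 -0.403   0.0401]
```

View pics/s15.png

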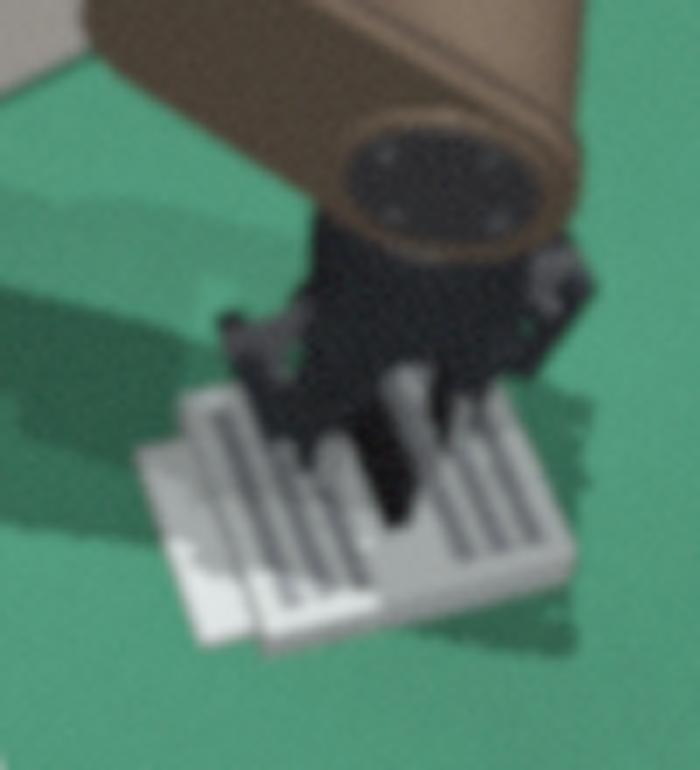

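Tab stands between the fingers. Final adjust and close.

Call:
{"op": "drive_tool", "data": {
  "series": [
    [[0.18,-0.06,-0.02],[-0.4,0.5,-0.5]],
    [[0,0,0],[0,0,0]]
  ]
}}

```text
time: 16.8
eef_pos: [0.5692, -0.4042, 0.0465]
tcp_rot: [0.563, 0.426, -0.562, 0.43]
contact_force: [-0.1, 0.6, -0.8]
opening: 0.495
```

Call:
{"op": "drive_tool", "data": {
  "series": [
    [[0,0,0],[0,0,0]],
    [[0,0,0],[0,0,0]],
    [[0,0,0],[0,0,0]],
    [[0,0,0],[0,0,0]],
    [[0,0,0],[0,0,0]]
  ],
  "grip": -1,
  "newtons": 80
}}

```text
time: 17.3
eef_pos: [0.5708, -0.405, 0.0512]
tcp_rot: [0.563, 0.425, -0.562, 0.432]
contact_force: [1.0, -0.0, -1.3]
opening: 0.115
```

Run:
```python
from h import *
s,R=st(); print(R.round(3))
c=cam("side"); crop(c,"s16",330,230,430,340,7)
```

```text
t 17.3 p [ 0.5708 -0.405   0.0512] F [ 1.  -0.  -1.3] op 0.115
[[ 0.008  0.964 -0.266]
 [-0.007 -0.266 -0.964]
 [-1.     0.01   0.005]]
```

View pics/s16.png

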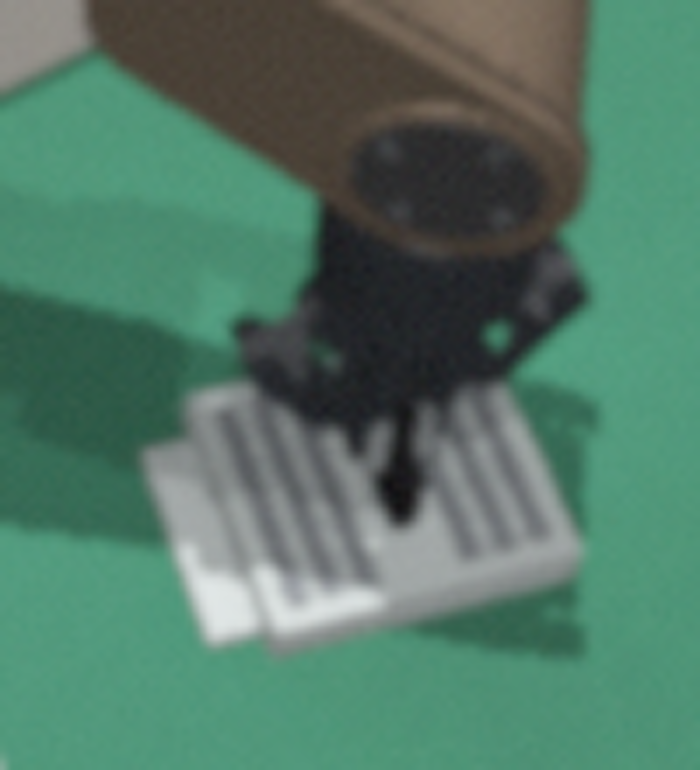

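Call:
{"op": "drive_tool", "data": {
  "series": [
    [[0,0,0],[0,0,0]],
    [[0.1,0,0],[0,0,0]],
    [[0.28,0,0],[0,0,0]],
    [[0.05,0,0],[0,0,0]]
  ],
  "grip": -0.3
}}

```text
time: 17.75
eef_pos: [0.5726, -0.4068, 0.031]
tcp_rot: [0.564, 0.423, -0.561, 0.434]
contact_force: [-0.1, -0.8, -0.1]
opening: 0.35
```

Run:
```python
from h import *
st()
```

```text
t 17.75 p [ 0.5726 -0.4068  0.031 ] F [-0.1 -0.8 -0.1] op 0.35
```

Call:
{"op": "drive_tool", "data": {
  "series": [
    [[-0.1,-0.03,0],[0,0,0]],
    [[0.02,0,0],[0,0,0]],
    [[0.02,0,0],[0,0,0]],
    [[0.02,0,0],[0,0,0]],
    [[0,0,0],[0,0,0]]
  ],
  "grip": -1
}}

```text
time: 18.25
eef_pos: [0.5707, -0.4061, 0.0357]
tcp_rot: [0.563, 0.424, -0.562, 0.433]
contact_force: [-0.3, 0.2, 1.0]
opening: 0.126
```

Run:
```python
from h import *
s,R=st(); print(R.round(3))
c=cam("side"); crop(c,"s17",330,230,430,340,7)
plan([(s["eef_pos"]+[0,0,.14],R),((.60,-.10,.26),Rdown(UY))],step=.048)
```

```text
t 18.25 p [ 0.5707 -0.4061  0.0357] F [-0.3  0.2  1. ] op 0.126
[[ 0.008  0.964 -0.266]
 [-0.009 -0.266 -0.964]
 [-1.     0.01   0.006]]
1 [[-0.93, 0.01, 0.01], [0.0, 0.0, 0.0]]
2 [[-0.93, 0.01, 0.01], [0.0, 0.0, 0.0]]
3 [[-0.93, 0.01, 0.01], [0.0, 0.0, 0.0]]
-- -> [ 0.5706 -0.4067  0.1751]
4 [[-0.25, -0.15, -0.87], [-2.3, 0.1, -0.1]]
5 [[-0.25, -0.12, -0.87], [-2.3, 0.1, -0.1]]
6 [[-0.25, -0.08, -0.88], [-2.3, 0.1, -0.1]]
7 [[-0.24, -0.05, -0.88], [-2.3, 0.1, -0.1]]
8 [[-0.24, -0.01, -0.88], [-2.3, 0.1, -0.1]]
9 [[-0.24, 0.02, -0.88], [-2.3, 0.1, -0.1]]
10 [[-0.24, 0.06, -0.88], [-2.3, 0.1, -0.1]]
-- -> [ 0.5996 -0.0995  0.26  ]
```

View pics/s17.png

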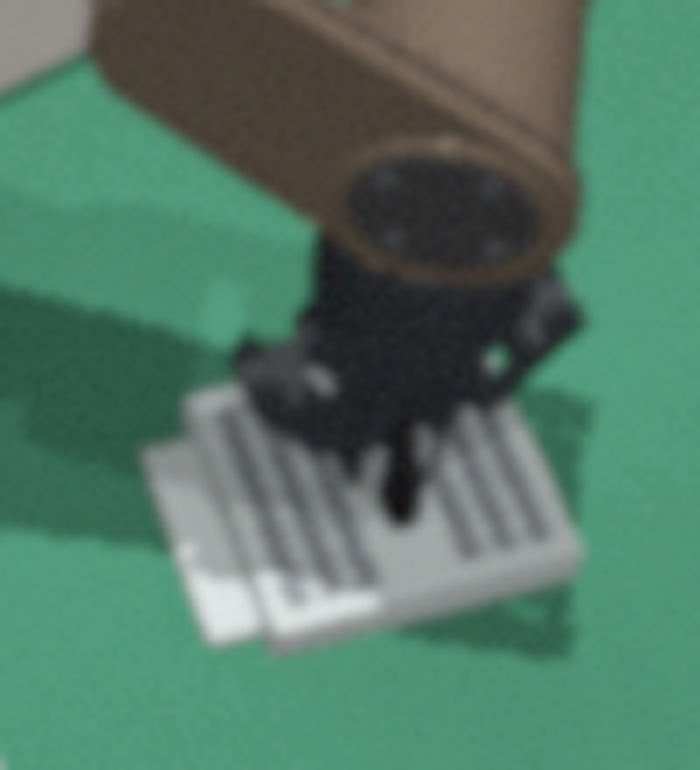

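Call:
{"op": "drive_tool", "data": {
  "series": [
    [[-0.4,0,0],[0,0,0]],
    [[-0.9,0,0],[0,0,0]],
    [[-0.9,0,0],[0,0,0]],
    [[-0.7,0,0],[0,0,0]],
    [[0,0,0],[0,0,0]]
  ]
}}

```text
time: 18.8
eef_pos: [0.5677, -0.4031, 0.1819]
tcp_rot: [0.563, 0.426, -0.562, 0.43]
contact_force: [0.9, 0.2, -1.1]
opening: 0.128
```

Run:
```python
from h import *
s,R=st()
c=cam("side"); crop(c,"s18",320,180,430,310,6)
plan([((.60,-.10,.24),Rdown(UY))],step=.04)
```

```text
t 18.8 p [ 0.5677 -0.4031  0.1819] F [ 0.9  0.2 -1.1] op 0.128
1 [[-0.15, -0.12, -0.75], [-2.0, 0.0, 0.0]]
2 [[-0.15, -0.09, -0.75], [-2.0, 0.0, 0.0]]
3 [[-0.15, -0.07, -0.76], [-2.0, 0.0, 0.0]]
4 [[-0.15, -0.04, -0.76], [-2.0, 0.0, 0.0]]
5 [[-0.15, -0.01, -0.76], [-2.0, 0.0, 0.0]]
6 [[-0.15, 0.01, -0.76], [-2.0, 0.0, 0.0]]
7 [[-0.15, 0.04, -0.76], [-2.0, 0.0, 0.0]]
8 [[-0.15, 0.06, -0.76], [-2.0, 0.0, 0.0]]
-- -> [ 0.6001 -0.0999  0.2387]
```

View pics/s18.png

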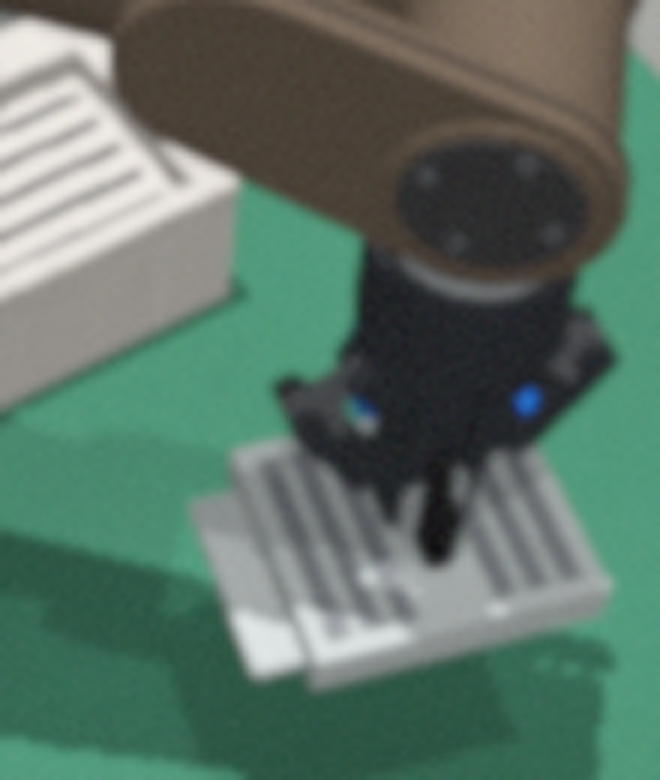

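Call:
{"op": "drive_tool", "data": {
  "series": [
    [[-0.15,-0.12,-0.75],[-2,0,0]],
    [[-0.15,-0.09,-0.75],[-2,0,0]],
    [[-0.15,-0.07,-0.76],[-2,0,0]],
    [[-0.15,-0.04,-0.76],[-2,0,0]],
    [[-0.15,-0.01,-0.76],[-2,0,2]]
  ]
}}

```text
time: 19.35
eef_pos: [0.5819, -0.2095, 0.2026]
tcp_rot: [0.531, 0.472, -0.517, 0.478]
contact_force: [0.5, 0.5, -1.3]
opening: 0.127
```

Call:
{"op": "drive_tool", "data": {
  "series": [
    [[-0.15,0.01,-0.76],[-2,0,3]],
    [[-0.12,0.02,-0.7],[-2,0,4]],
    [[-0.1,0.02,-0.4],[-2,0,4]],
    [[0,0,0],[0,0,0]]
  ]
}}

```text
time: 19.75
eef_pos: [0.584, -0.106, 0.2109]
tcp_rot: [0.546, 0.453, -0.441, 0.55]
contact_force: [-0.4, -0.1, -2.8]
opening: 0.128
```

```bash
cat >> h.py <<'E'
BAY=(.0077,-.0898)
def filt(tx,tz,beta,dy=0.0,h=0.0357,dx=0.0):
    """TCP pose s.t. tongue tip bottom at bay (tx, z=tz above floor), tilt beta deg (+x end up)"""
    Rf=Rn.from_euler('y',-beta,degrees=True).as_matrix()
    tcp=np.array([tx,0,tz])+Rf@np.array([.080+dx,-dy,h])   # dy: filter centre y minus tcp y
    p=unit((BAY[0]+tcp[0],BAY[1]+tcp[1],.068+tcp[2]))
    R=Rn.from_euler('z',UY).as_matrix()@Rf@Rdown(0)
    return p,R
def where(h=.0357):
    s=ctrl.get_state(); R=Rn.from_quat(s["tcp_rot"]).as_matrix()
    x=R@[0,1,0]; z=-R@[1,0,0]; o=s["eef_pos"]-z*h; tip=o-x*.080; y=np.cross(z,x)
    rot=Rn.from_euler('z',-UY).as_matrix()
    f=lambda q: (rot@(q-unit((*BAY,.068)))).round(4)
    print("filter org in bay",f(o),"tip",f(tip),"x ax",(rot@x).round(3),"y ax",(rot@y).round(3))
E
python3 - <<'E'
from h import *
s,R=st(); where()
print(filt(-.066,.05,13)[0])
c=cam("top"); crop(c,"t20",260,130,360,240,6)
c=cam("side"); crop(c,"s20",280,130,400,250,6)
plan([filt(-.060,.06,13)],step=.04)
E
```

```text
t 19.75 p [ 0.584  -0.106   0.2109] F [-0.4 -0.1 -2.8] op 0.128
filter org in bay [ 0.0242 -0.0054  0.1079] tip [-0.0542 -0.0059  0.0918] x ax [0.979 0.006 0.201] y ax [-0.007  1.     0.006]
[ 0.57092728 -0.10047778  0.1707811 ]
1 [[0.56, -0.27, -0.16], [0.2, -0.3, 1.4]]
-- -> [ 0.577  -0.1004  0.1807]
```

View pics/t20.png

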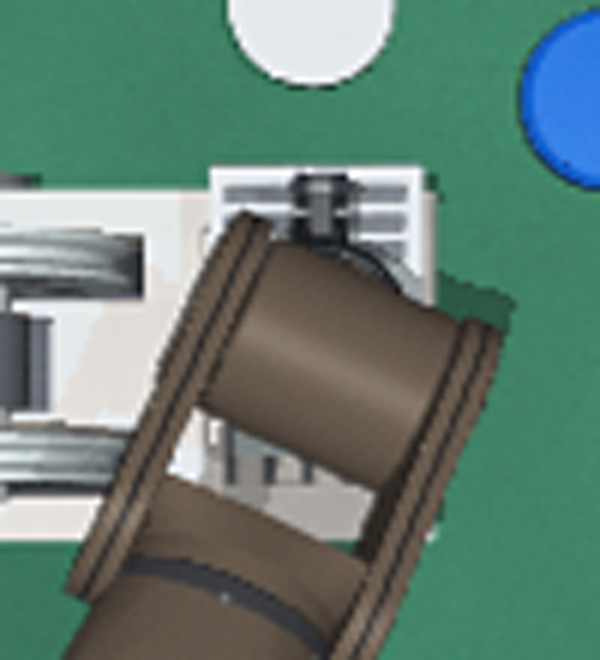

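View pics/s20.png

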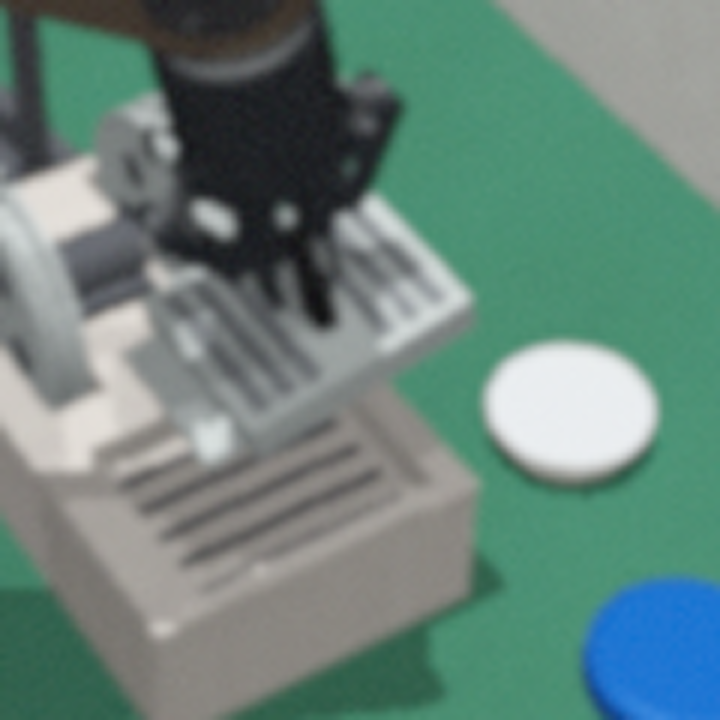

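Run:
```python
from h import *
c=cam("top"); s,R=st(); where()
x=R@[0,1,0]; z=-R@[1,0,0]; y=np.cross(z,x); o=s["eef_pos"]-z*.0357
e=o+x*.06+z*.02
q=bp(c,[(260+210/6-.5,130+168/6-.5),(260+424/6-.5,130+168/6-.5)],e[2]); print(q,q.mean(0)-e, np.linalg.norm(q[0]-q[1]), "y offset",(q.mean(0)-e)@y,"x off",(q.mean(0)-e)@x)
```

```text
t 19.9 p [ 0.5854 -0.1095  0.2116] F [ 0.5 -1.1 -1.5] op 0.123
filter org in bay [ 0.0255 -0.009   0.1086] tip [-0.0528 -0.0091  0.0925] x ax [0.979 0.002 0.202] y ax [-0.003  1.     0.004]
[[ 0.64363953 -0.05317124  0.20827593]
 [ 0.64507119 -0.15385144  0.20827593]] [-3.00070604e-03  5.10769327e-03 -2.77555756e-17] 0.10069037807186436 y offset 0.005147004857567765 x off -0.002876805179098021
```

Run:
```python
from h import *
s,R=st(); c=cam("top"); crop(c,"t21",290,150,340,190,14); st()
x=R@[0,1,0]; z=-R@[1,0,0]; y=np.cross(z,x); o=s["eef_pos"]-z*.0357
P=proj(c,[o+x*.06+z*.02+y*.05,o+x*.06+z*.02-y*.05]); print((P+.5-[290,150])*14)
```

```text
t 19.9 p [ 0.5854 -0.1095  0.2116] F [ 0.5 -1.1 -1.5] op 0.123
t 19.95 p [ 0.5859 -0.11    0.2121] F [ 0.3  0.4 -2.4] op 0.125
[[ 97.25429932  97.16179248]
 [592.99631727  97.95920898]]
```

View pics/t21.png

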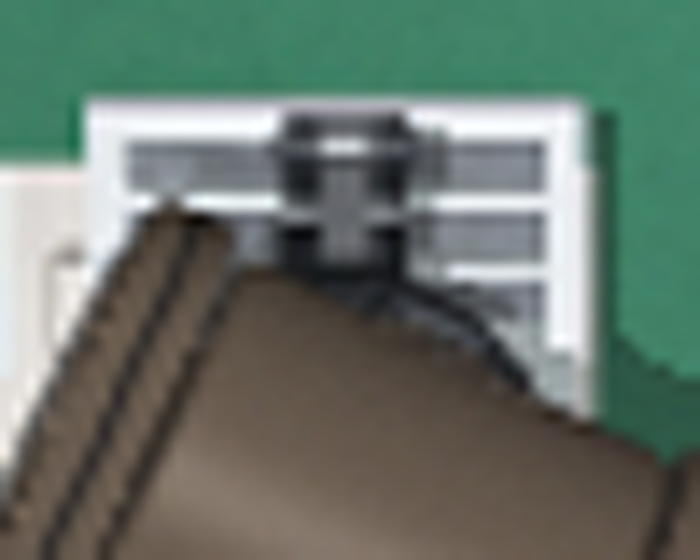

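Run:
```python
from h import *
st()
plan([filt(-.060,.05,13,.002),filt(-.062,.025,13,.002)],step=.04)
```

```text
t 19.95 p [ 0.5859 -0.11    0.2121] F [ 0.3  0.4 -2.4] op 0.125
1 [[0.39, -0.17, -0.08], [0.0, -0.1, 0.7]]
2 [[0.39, -0.18, -0.08], [0.0, -0.1, 0.7]]
-- -> [ 0.5769 -0.102   0.1704]
3 [[0.47, -0.15, 0.01], [0.1, 0.0, -0.1]]
-- -> [ 0.5749 -0.1025  0.1458]
```

Call:
{"op": "drive_tool", "data": {
  "series": [
    [[0.39,-0.17,-0.08],[0,0,0.7]],
    [[0.39,-0.18,-0.08],[0,0,0.7]],
    [[0.2,-0.05,0],[0,0,0]],
    [[0,0,0],[0,0,0]]
  ]
}}

```text
time: 20.35
eef_pos: [0.5785, -0.1075, 0.1582]
tcp_rot: [0.553, 0.442, -0.438, 0.554]
contact_force: [-0.9, 0.5, -3.5]
opening: 0.124
```

Run:
```python
from h import *
st(); where()
plan([filt(-.062,.02,13,.002)],step=.02)
```

```text
t 20.35 p [ 0.5785 -0.1075  0.1582] F [-0.9  0.5 -3.5] op 0.124
filter org in bay [ 0.0195 -0.0071  0.0554] tip [-0.0584 -0.0067  0.0373] x ax [ 0.974 -0.005  0.227] y ax [0.005 1.    0.002]
1 [[0.32, -0.15, -0.1], [-0.3, -0.1, -0.1]]
-- -> [ 0.5748 -0.1025  0.1409]
```

Call:
{"op": "drive_tool", "data": {
  "series": [
    [[0.3,-0.13,-0.14],[0,0,0]],
    [[0,0,0],[0,0,0]]
  ]
}}

```text
time: 20.55
eef_pos: [0.5767, -0.1025, 0.1426]
tcp_rot: [0.554, 0.441, -0.438, 0.554]
contact_force: [0.5, 0.7, -3.2]
opening: 0.128
```

Run:
```python
from h import *
st(); where()
plan([filt(-.062,.010,13,.002)],step=.02)
c=cam("side"); crop(c,"s22",280,150,380,250,7)
c=cam("top"); crop(c,"t22",280,140,350,230,7)
```

```text
t 20.55 p [ 0.5767 -0.1025  0.1426] F [ 0.5  0.7 -3.2] op 0.128
filter org in bay [ 0.0178 -0.0021  0.0398] tip [-0.0601 -0.0015  0.0217] x ax [ 0.974 -0.007  0.227] y ax [0.007 1.    0.002]
1 [[0.22, -0.09, -0.0], [-0.4, 0.0, -0.1]]
-- -> [ 0.5748 -0.1025  0.1308]
```

View pics/s22.png

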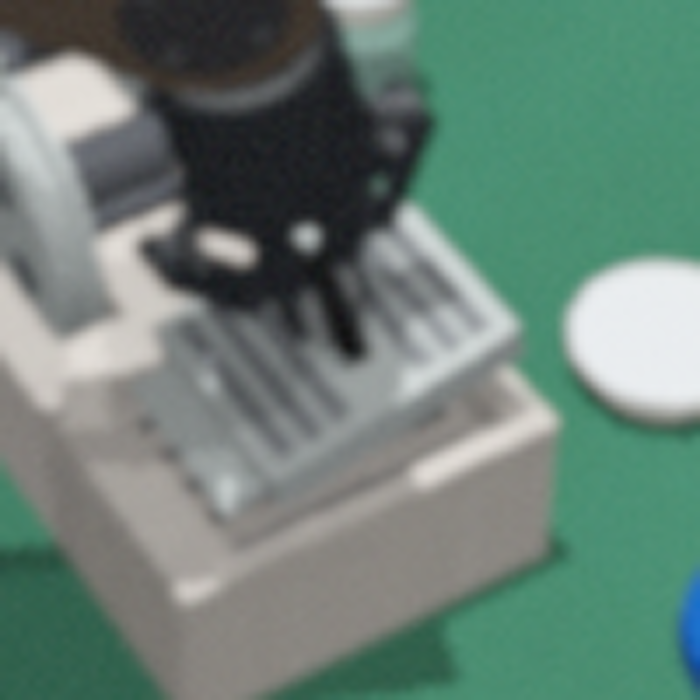

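View pics/t22.png

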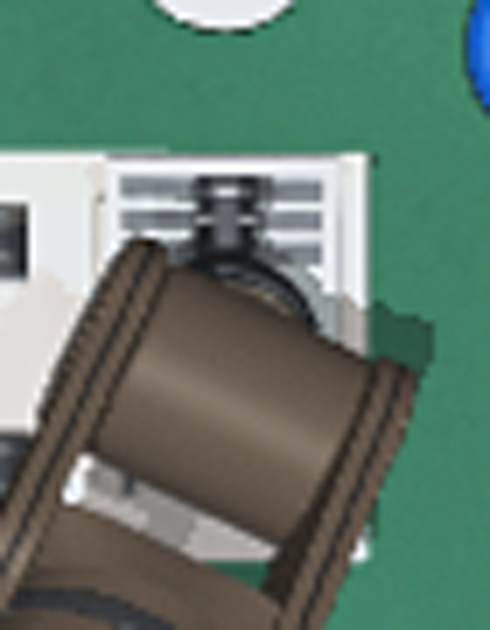

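Call:
{"op": "drive_tool", "data": {
  "series": [
    [[0.24,-0.1,0.02],[-0.4,0,0]],
    [[0.12,-0.04,0],[0,0,0]]
  ]
}}

```text
time: 20.85
eef_pos: [0.5795, -0.1065, 0.1301]
tcp_rot: [0.553, 0.437, -0.434, 0.561]
contact_force: [-0.6, 2.3, -1.9]
opening: 0.125
```

Run:
```python
from h import *
st(); where()
plan([filt(-.064,.004,13,.002),filt(-.077,.003,13,.002)],step=.02)
```

```text
t 20.85 p [ 0.5795 -0.1065  0.1301] F [-0.6  2.3 -1.9] op 0.125
filter org in bay [ 0.021  -0.0063  0.0275] tip [-0.0567 -0.0064  0.0082] x ax [0.971 0.001 0.24 ] y ax [ 0.001  1.    -0.006]
1 [[0.07, -0.15, -0.08], [0.0, 0.3, -0.9]]
-- -> [ 0.573  -0.1026  0.1249]
2 [[-0.04, -0.26, -0.0], [0.0, 0.0, 0.0]]
-- -> [ 0.5599 -0.1027  0.1239]
```

Call:
{"op": "drive_tool", "data": {
  "series": [
    [[0.05,-0.17,-0.1],[0,0,-0.9]],
    [[0.02,-0.05,0],[0,0,0]]
  ]
}}

```text
time: 21.05
eef_pos: [0.5689, -0.1016, 0.1232]
tcp_rot: [0.549, 0.442, -0.439, 0.557]
contact_force: [-0.2, -0.3, -2.5]
opening: 0.123
```

Run:
```python
from h import *
st(); where()
plan([filt(-.075,.004,13,.002)],step=.02)
```

```text
t 21.05 p [ 0.5689 -0.1016  0.1232] F [-0.2 -0.3 -2.5] op 0.123
filter org in bay [ 0.0099 -0.0013  0.0204] tip [-0.0681 -0.0014  0.0025] x ax [0.975 0.    0.223] y ax [ 0.001  1.    -0.006]
1 [[-0.06, -0.13, 0.02], [0.0, 0.3, 0.1]]
-- -> [ 0.5619 -0.1027  0.1247]
```

Call:
{"op": "drive_tool", "data": {
  "series": [
    [[-0.05,-0.12,0],[0,0,0]],
    [[-0.03,-0.08,0],[0,0,0]]
  ]
}}

```text
time: 21.25
eef_pos: [0.5573, -0.1014, 0.1246]
tcp_rot: [0.549, 0.442, -0.439, 0.557]
contact_force: [-0.1, -0.2, -2.0]
opening: 0.128
```

Run:
```python
from h import *
st(); where()
c=cam("side"); crop(c,"s23",280,150,380,250,7)
```

```text
t 21.25 p [ 0.5573 -0.1014  0.1246] F [-0.1 -0.2 -2. ] op 0.128
filter org in bay [-0.0018 -0.001   0.0218] tip [-0.0798 -0.0011  0.0039] x ax [0.975 0.001 0.223] y ax [ 0.     1.    -0.006]
```

View pics/s23.png

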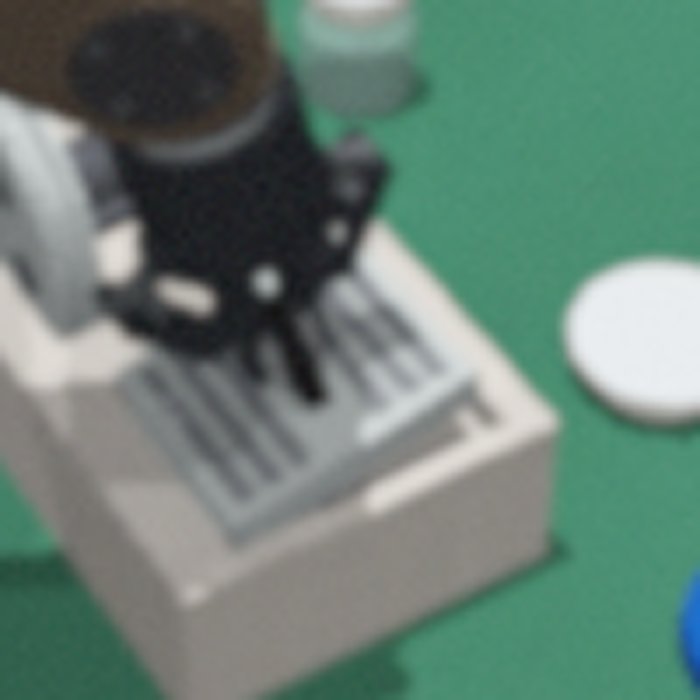

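Run:
```python
from h import *
plan([filt(-.0795,.003,b,.002) for b in (9,5,1)],step=.02)
```

```text
1 [[0.13, 0.04, 0.02], [0.0, 0.3, -3.9]]
-- -> [ 0.5608 -0.1025  0.119 ]
2 [[0.12, 0.05, 0.0], [0.0, 0.0, -4.0]]
-- -> [ 0.5642 -0.1025  0.1135]
3 [[0.11, 0.04, 0.0], [0.0, 0.0, -4.0]]
-- -> [ 0.5667 -0.1024  0.1081]
```

Call:
{"op": "drive_tool", "data": {
  "series": [
    [[0.13,0.04,0.01],[0,0.3,-3.9]],
    [[0.12,0.05,0],[0,0,-4]]
  ]
}}

```text
time: 21.5
eef_pos: [0.5635, -0.1024, 0.1152]
tcp_rot: [0.519, 0.479, -0.476, 0.524]
contact_force: [0.6, 0.5, -2.6]
opening: 0.126
```

Run:
```python
from h import *
st(); where()
plan([filt(-.0795,.003,b,.002) for b in (2,)],step=.02)
```

```text
t 21.5 p [ 0.5635 -0.1024  0.1152] F [ 0.6  0.5 -2.6] op 0.126
filter org in bay [-0.0004 -0.0019  0.0116] tip [-0.0801 -0.0018  0.0046] x ax [ 0.996 -0.001  0.088] y ax [ 0.001  1.    -0.002]
1 [[0.12, 0.04, 0.0], [-0.1, 0.1, -3.0]]
-- -> [ 0.566  -0.1024  0.1094]
```

Call:
{"op": "drive_tool", "data": {
  "series": [
    [[0.12,0.05,0],[0,0,-3]],
    [[0.1,0.02,0],[0,0,-2]]
  ]
}}

```text
time: 21.7
eef_pos: [0.5692, -0.103, 0.1057]
tcp_rot: [0.497, 0.501, -0.499, 0.503]
contact_force: [-0.6, -0.9, -2.0]
opening: 0.128
```

Run:
```python
from h import *
st(); where()
c=cam("side"); crop(c,"s24",280,150,380,250,7)
plan([filt(-.0795,-.001,b,.002) for b in (0,)],step=.02)
```

```text
t 21.7 p [ 0.5692 -0.103   0.1057] F [-0.6 -0.9 -2. ] op 0.128
filter org in bay [ 0.0021 -0.0026  0.002 ] tip [-0.0779 -0.0025  0.002 ] x ax [ 1.    -0.001  0.   ] y ax [ 0.001  1.    -0.004]
1 [[0.04, -0.04, -0.01], [-0.1, 0.2, 0.1]]
-- -> [ 0.5673 -0.1025  0.1029]
```

View pics/s24.png

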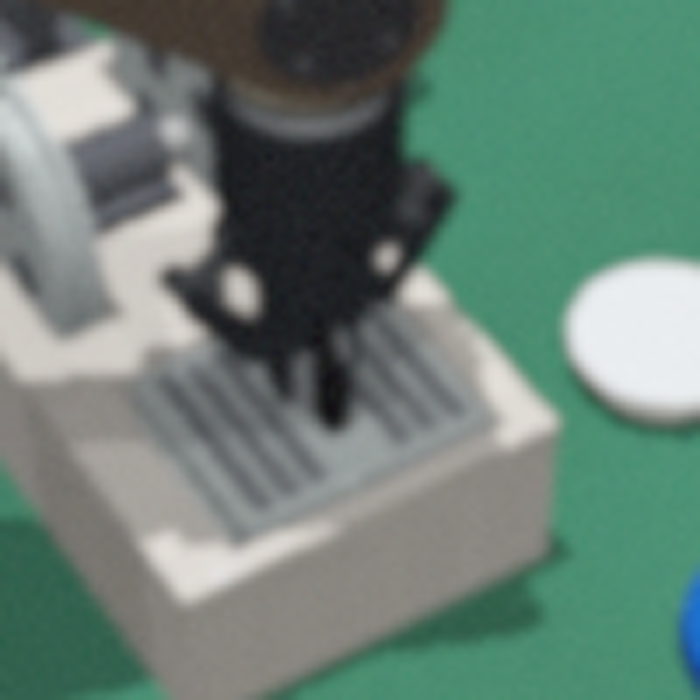

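Flat in the bay; push down gently, then release.

Call:
{"op": "drive_tool", "data": {
  "series": [
    [[0.08,-0.02,-0.01],[0,0,0]],
    [[0.06,0,0],[0,0,0]]
  ]
}}

```text
time: 21.95
eef_pos: [0.5695, -0.1028, 0.1034]
tcp_rot: [0.497, 0.501, -0.499, 0.503]
contact_force: [-11.4, 3.3, 16.2]
opening: 0.129
```

Run:
```python
from h import *
st(); where()
```

```text
t 21.95 p [ 0.5695 -0.1028  0.1034] F [-11.4   3.3  16.2] op 0.129
filter org in bay [ 0.0024 -0.0025 -0.0003] tip [-0.0776 -0.0024 -0.0003] x ax [ 1.    -0.001 -0.   ] y ax [ 0.001  1.    -0.004]
```

Call:
{"op": "drive_tool", "data": {
  "series": [
    [[0,0,0],[0,0,0]],
    [[0,0,0],[0,0,0]],
    [[0,0,0],[0,0,0]]
  ],
  "grip": -0.2
}}

```text
time: 22.25
eef_pos: [0.5704, -0.1033, 0.1063]
tcp_rot: [0.498, 0.499, -0.497, 0.505]
contact_force: [1.5, -0.3, 0.3]
opening: 0.4
```

Call:
{"op": "drive_tool", "data": {
  "series": [
    [[-0.6,0,0],[0,0,0]],
    [[-0.9,0,0],[0,0,0]],
    [[-0.9,0,0],[0,0,0]],
    [[-0.6,0,-0.3],[0,0,0]]
  ]
}}

```text
time: 22.65
eef_pos: [0.5655, -0.0874, 0.2531]
tcp_rot: [0.496, 0.503, -0.5, 0.5]
contact_force: [1.1, -0.5, 0.5]
opening: 0.402
```

Run:
```python
from h import *
st(); where()
c=cam("side"); crop(c,"s25",250,110,380,250,5)
R=Rdown(np.radians(10.9))
plan([((.52,.0,.25),Rdown(UY)),((.483,.26,.25),Rdown(np.radians(4)))],step=.047)
```

```text
t 22.65 p [ 0.5655 -0.0874  0.2531] F [ 1.1 -0.5  0.5] op 0.402
filter org in bay [-0.0016  0.0131  0.1494] tip [-0.0816  0.0133  0.1499] x ax [ 1.    -0.003 -0.007] y ax [ 0.003  1.    -0.001]
1 [[0.06, -0.31, -0.57], [0.0, 0.0, 0.0]]
2 [[0.06, -0.31, -0.57], [0.0, 0.0, 0.0]]
3 [[0.06, -0.31, -0.57], [0.0, 0.0, 0.0]]
-- -> [ 5.203e-01 -4.000e-04  2.495e-01]
4 [[-0.0, -0.12, -0.87], [-0.6, 0.0, 0.0]]
5 [[-0.0, -0.11, -0.87], [-0.6, 0.0, 0.0]]
6 [[-0.0, -0.1, -0.87], [-0.6, 0.0, 0.0]]
7 [[-0.0, -0.09, -0.87], [-0.6, 0.0, 0.0]]
8 [[-0.0, -0.08, -0.87], [-0.6, 0.0, 0.0]]
9 [[-0.0, -0.07, -0.87], [-0.6, 0.0, 0.0]]
-- -> [0.4827 0.2595 0.2492]
```

View pics/s25.png

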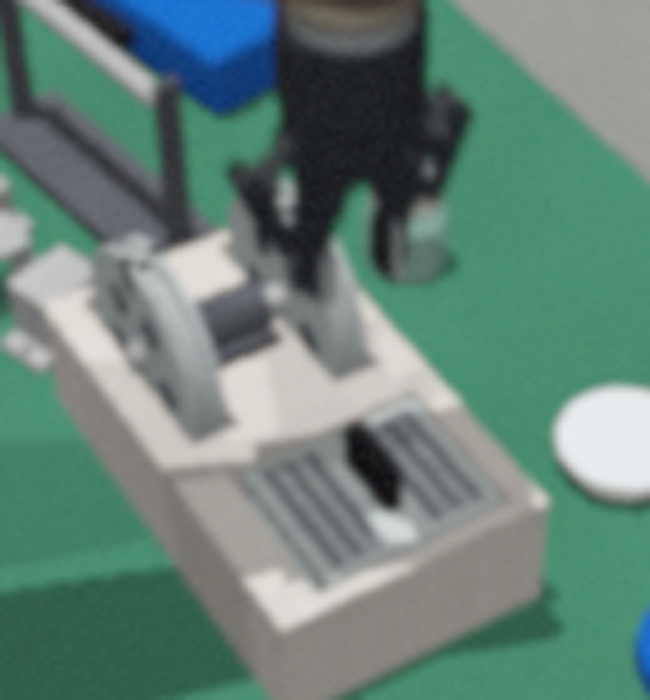

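```bash
cat >> h.py <<'E'
SAD=dict(a=(.4518,.3835,4.65),b=(.4834,.3210,11.7),c=(.4733,.2606,4.05),d=(.4994,.2003,19.4))
def sad(k,z): x,y,w=SAD[k]; return ((x,y,z),Rdown(np.radians(w)))
RY=np.radians(8.3)
def slot(s,z): return ((.5873-np.sin(RY)*s,.326+np.cos(RY)*s,z),Rdown(RY))
E
python3 - <<'E'
from h import *
plan([sad("d",.23)],step=.049)
E
```

```text
1 [[0.08, -0.19, -0.82], [-2.7, 0.0, 0.0]]
2 [[0.08, -0.15, -0.83], [-2.7, 0.0, 0.0]]
3 [[0.08, -0.11, -0.83], [-2.7, 0.0, 0.0]]
4 [[0.08, -0.07, -0.84], [-2.7, 0.0, 0.0]]
5 [[0.08, -0.03, -0.84], [-2.7, 0.0, 0.0]]
6 [[0.08, 0.01, -0.84], [-2.7, 0.0, 0.0]]
7 [[0.08, 0.05, -0.84], [-2.7, 0.0, 0.0]]
-- -> [0.4994 0.2009 0.2303]
```

Call:
{"op": "drive_tool", "data": {
  "series": [
    [[0,-0.19,-0.82],[-2.7,0,0]],
    [[0,-0.15,-0.83],[-2.7,0,0]],
    [[0,-0.11,-0.83],[-2.7,0,0]],
    [[0,-0.07,-0.84],[-2.7,0,0]],
    [[0.08,-0.03,-0.84],[-2.7,0,0]]
  ],
  "grip": 0.55,
  "newtons": 50
}}

```text
time: 23.2
eef_pos: [0.5202, 0.1207, 0.2579]
tcp_rot: [0.438, 0.552, -0.433, 0.562]
contact_force: [1.0, 0.3, -0.1]
opening: 0.77
```

Call:
{"op": "drive_tool", "data": {
  "series": [
    [[0.3,0.01,-0.8],[-2.7,0,0]],
    [[0.4,0.05,-0.6],[-2.7,0,0]],
    [[0,0,0],[0,0,0]]
  ]
}}

```text
time: 23.5
eef_pos: [0.5023, 0.1955, 0.2207]
tcp_rot: [0.408, 0.574, -0.403, 0.584]
contact_force: [-0.5, -0.5, 0.2]
opening: 0.773
```

Run:
```python
from h import *
s,R=st()
plan([sad("d",.09)],step=.049)
plan([sad("d",.03)],step=.049)
c=cam("top"); crop(c,"t30",140,150,240,230,7)
c=cam("side"); crop(c,"s30",200,70,330,200,5)
```

```text
t 23.5 p [0.5023 0.1955 0.2207] F [-0.5 -0.5  0.2] op 0.773
1 [[0.87, -0.02, -0.04], [0.2, 0.1, -0.3]]
2 [[0.87, -0.02, -0.04], [0.2, 0.1, -0.3]]
3 [[0.87, -0.01, -0.04], [0.2, 0.1, -0.3]]
-- -> [0.4993 0.2001 0.0901]
1 [[0.95, -0.02, -0.03], [0.2, 0.1, -0.2]]
2 [[0.95, -0.02, -0.03], [0.2, 0.1, -0.2]]
3 [[0.95, -0.01, -0.03], [0.2, 0.1, -0.2]]
4 [[0.95, -0.01, -0.03], [0.2, 0.1, -0.2]]
-- -> [0.4995 0.2    0.0307]
```

View pics/s30.png

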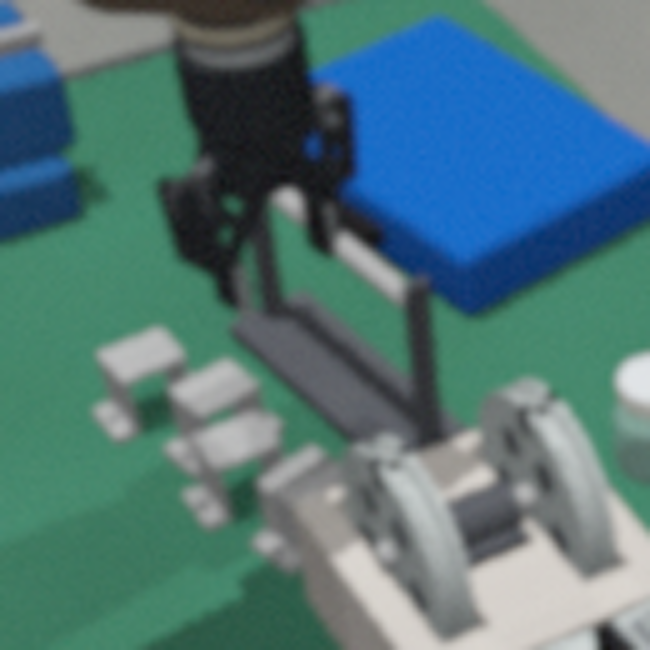

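Call:
{"op": "drive_tool", "data": {
  "series": [
    [[0.87,-0.02,-0.06],[0.2,0,-0.3]],
    [[0.87,-0.02,-0.05],[0.2,0,-0.3]],
    [[0.8,-0.02,-0.03],[0.2,0,-0.3]],
    [[0,0,0],[0,0,0]]
  ]
}}

```text
time: 24.0
eef_pos: [0.5096, 0.1945, 0.1003]
tcp_rot: [0.415, 0.567, -0.409, 0.583]
contact_force: [-0.4, 0.5, -0.7]
opening: 0.773
```

Run:
```python
from h import *
s,R=st()
plan([sad("d",.028)],step=.049)
```

```text
t 24.0 p [0.5096 0.1945 0.1003] F [-0.4  0.5 -0.7] op 0.773
1 [[0.72, -0.09, -0.1], [-0.3, 0.4, -0.6]]
2 [[0.72, -0.08, -0.09], [-0.3, 0.4, -0.6]]
-- -> [0.4997 0.2004 0.0281]
```

Call:
{"op": "drive_tool", "data": {
  "series": [
    [[0.4,-0.19,-0.14],[-0.5,0.8,-1.2]],
    [[0.4,0,0],[0,0,0]]
  ]
}}

```text
time: 24.2
eef_pos: [0.5035, 0.1972, 0.0645]
tcp_rot: [0.412, 0.575, -0.408, 0.578]
contact_force: [-0.2, 0.1, -0.5]
opening: 0.775
```

Run:
```python
from h import *
s,R=st()
plan([sad("d",.028)],step=.049)
```

```text
t 24.2 p [0.5035 0.1972 0.0645] F [-0.2  0.1 -0.5] op 0.775
1 [[0.73, -0.06, -0.09], [-0.3, 0.0, -0.4]]
-- -> [0.4994 0.2006 0.028 ]
```

Call:
{"op": "drive_tool", "data": {
  "series": [
    [[0.5,-0.06,-0.1],[-0.3,0,-0.4]],
    [[0.35,-0.02,-0.02],[0,0,0]]
  ]
}}

```text
time: 24.4
eef_pos: [0.501, 0.2011, 0.0242]
tcp_rot: [0.411, 0.575, -0.407, 0.578]
contact_force: [0.1, 0.1, -0.5]
opening: 0.776
```

Call:
{"op": "drive_tool", "data": {
  "series": [
    [[0.02,0,0],[0,0,0]],
    [[0.02,0,0],[0,0,0]],
    [[0.02,0,0],[0,0,0]],
    [[0.02,0,0],[0,0,0]]
  ],
  "grip": -1
}}

```text
time: 24.8
eef_pos: [0.5035, 0.2006, 0.0236]
tcp_rot: [0.413, 0.574, -0.406, 0.579]
contact_force: [0.1, 0.1, -1.7]
opening: 0.578
```

Run:
```python
from h import *
s,R=st()
c=cam("side"); crop(c,"s31",200,90,320,190,6)
plan([(s["eef_pos"]+[0,0,.17],R),slot(-.072,.20)],step=.049)
```

```text
t 24.8 p [0.5035 0.2006 0.0236] F [ 0.1  0.1 -1.7] op 0.578
1 [[-0.85, 0.01, 0.0], [0.0, 0.0, 0.0]]
2 [[-0.85, 0.01, 0.0], [0.0, 0.0, 0.0]]
3 [[-0.85, 0.01, 0.0], [0.0, 0.0, 0.0]]
4 [[-0.85, 0.01, 0.0], [0.0, 0.0, 0.0]]
-- -> [0.5036 0.2007 0.1934]
5 [[-0.04, 0.71, -0.13], [3.6, 0.0, -0.2]]
6 [[-0.04, 0.7, -0.18], [3.6, 0.0, -0.2]]
7 [[-0.04, 0.69, -0.22], [3.6, 0.0, -0.2]]
-- -> [0.5976 0.2545 0.2003]
```

View pics/s31.png

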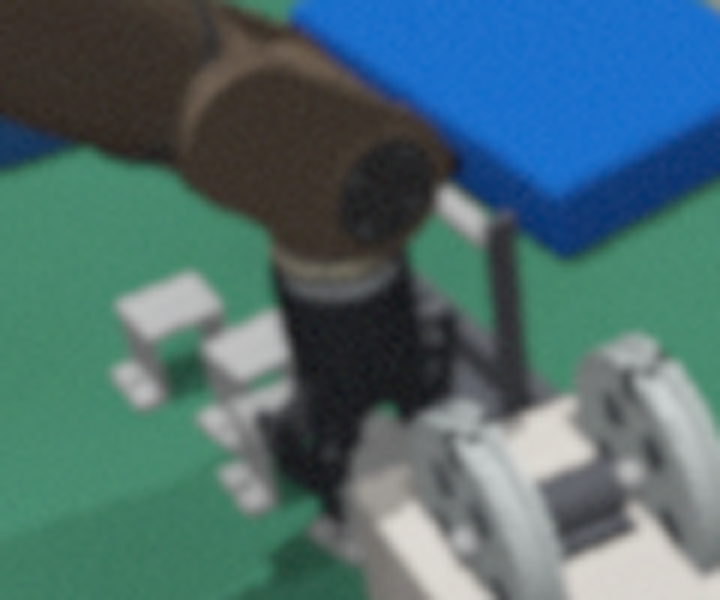

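Call:
{"op": "drive_tool", "data": {
  "series": [
    [[-0.4,0,0],[0,0,0]],
    [[-0.85,0,0],[0,0,0]],
    [[-0.9,0,0],[0,0,0]],
    [[-0.9,0,0],[0,0,0]],
    [[-0.6,0,0],[0,0,0]]
  ]
}}

```text
time: 25.35
eef_pos: [0.4976, 0.1989, 0.2071]
tcp_rot: [0.409, 0.577, -0.41, 0.576]
contact_force: [0.5, 0.5, -1.1]
opening: 0.583
```

Run:
```python
from h import *
s,R=st()
plan([slot(-.072,.205)],step=.045)
```

```text
t 25.35 p [0.4976 0.1989 0.2071] F [ 0.5  0.5 -1.1] op 0.583
1 [[0.01, 0.75, -0.13], [3.6, 0.0, 0.0]]
2 [[0.01, 0.74, -0.18], [3.6, 0.0, 0.0]]
3 [[0.01, 0.73, -0.23], [3.6, 0.0, 0.0]]
-- -> [0.5974 0.2548 0.2055]
```

Call:
{"op": "drive_tool", "data": {
  "series": [
    [[-0.05,0.75,-0.13],[3.6,0,0]],
    [[0,0.7,-0.18],[3.6,0,0]],
    [[0,0.6,-0.2],[3.4,0,0]],
    [[0,0,0],[0,0,0]]
  ]
}}

```text
time: 25.75
eef_pos: [0.5951, 0.2535, 0.222]
tcp_rot: [0.468, 0.531, -0.458, 0.538]
contact_force: [-0.3, -0.5, -0.5]
opening: 0.582
```

Run:
```python
from h import *
s,R=st()
plan([slot(-.072,.155)],step=.045)
c=cam("side"); crop(c,"s32",200,60,320,180,6)
```

```text
t 25.75 p [0.5951 0.2535 0.222 ] F [-0.3 -0.5 -0.5] op 0.582
1 [[0.67, 0.02, -0.01], [-0.1, -0.1, -0.5]]
2 [[0.67, 0.02, -0.01], [-0.1, -0.1, -0.5]]
-- -> [0.5978 0.2551 0.155 ]
```

View pics/s32.png

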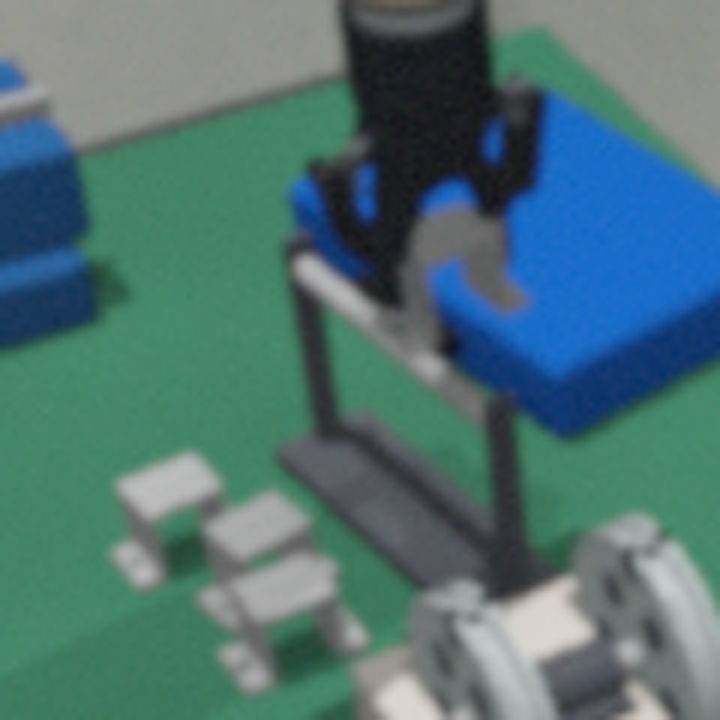

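Call:
{"op": "drive_tool", "data": {
  "series": [
    [[0.67,0.02,-0.01],[0,0,-0.5]],
    [[0.67,0.02,-0.01],[0,0,-0.5]],
    [[0.35,0,0],[0,0,0]]
  ]
}}

```text
time: 26.1
eef_pos: [0.597, 0.2544, 0.1402]
tcp_rot: [0.464, 0.535, -0.46, 0.536]
contact_force: [0.2, 1.1, -0.9]
opening: 0.583
```

Run:
```python
from h import *
s,R=st()
plan([slot(-.072,.124)],step=.045)
c=cam("side"); crop(c,"s33",200,60,320,180,6)
```

```text
t 26.1 p [0.597  0.2544 0.1402] F [ 0.2  1.1 -0.9] op 0.583
1 [[0.32, 0.01, -0.0], [0.1, -0.2, -0.3]]
-- -> [0.5975 0.2545 0.1242]
```

View pics/s33.png

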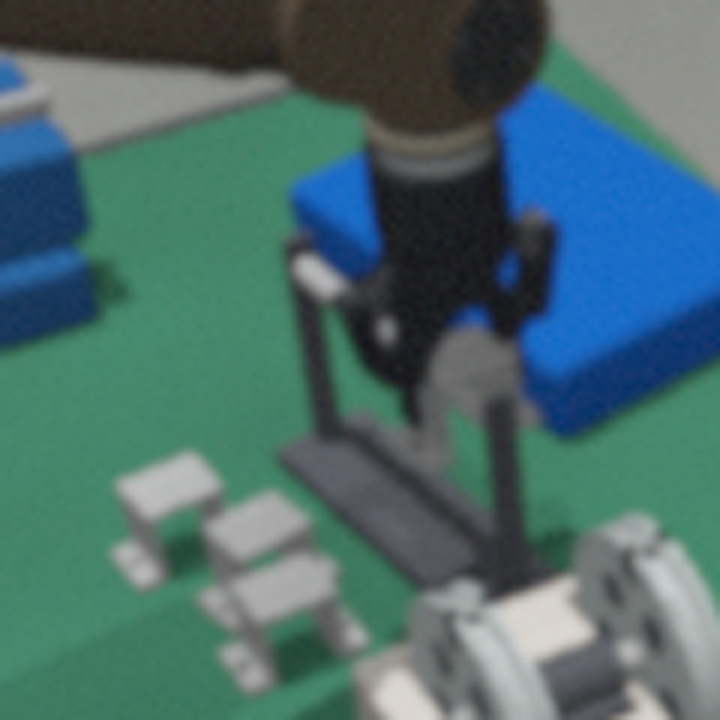

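Call:
{"op": "drive_tool", "data": {
  "series": [
    [[0.25,0,0],[0,0,0]],
    [[0.12,0,0],[0,0,0]]
  ]
}}

```text
time: 26.35
eef_pos: [0.5958, 0.2536, 0.1225]
tcp_rot: [0.463, 0.535, -0.461, 0.536]
contact_force: [-11.5, -2.8, 23.3]
opening: 0.583
```

Call:
{"op": "drive_tool", "data": {
  "series": [
    [[0,0,0],[0,0,0]],
    [[0,0,0],[0,0,0]],
    [[-0.05,0,0],[0,0,0]]
  ],
  "grip": 0.5
}}

```text
time: 26.65
eef_pos: [0.5961, 0.2534, 0.1279]
tcp_rot: [0.464, 0.534, -0.459, 0.537]
contact_force: [0.2, 0.3, -0.5]
opening: 0.754
```

Call:
{"op": "drive_tool", "data": {
  "series": [
    [[-0.6,0,0],[0,0,0]],
    [[-0.9,0,0],[0,0,0]],
    [[-0.6,0,0],[0,0,0]]
  ]
}}

```text
time: 26.95
eef_pos: [0.592, 0.252, 0.2298]
tcp_rot: [0.461, 0.537, -0.463, 0.534]
contact_force: [0.9, 1.1, 0.6]
opening: 0.75
```

Run:
```python
from h import *
s,R=st()
c=cam("side"); crop(c,"s34",200,60,320,180,6)
plan([sad("c",.15),sad("c",.10)],step=.045)
```

```text
t 26.95 p [0.592  0.252  0.2298] F [0.9 1.1 0.6] op 0.75
1 [[0.43, -0.59, -0.13], [1.1, 0.0, 0.0]]
2 [[0.43, -0.6, -0.12], [1.1, 0.0, 0.0]]
3 [[0.43, -0.6, -0.11], [1.1, 0.0, 0.0]]
4 [[0.43, -0.6, -0.09], [1.1, 0.0, 0.0]]
-- -> [0.4731 0.2609 0.1493]
5 [[0.49, 0.0, 0.0], [0.0, -0.1, -0.1]]
6 [[0.49, 0.0, 0.0], [0.0, -0.1, -0.1]]
-- -> [0.4732 0.261  0.1003]
```

View pics/s34.png

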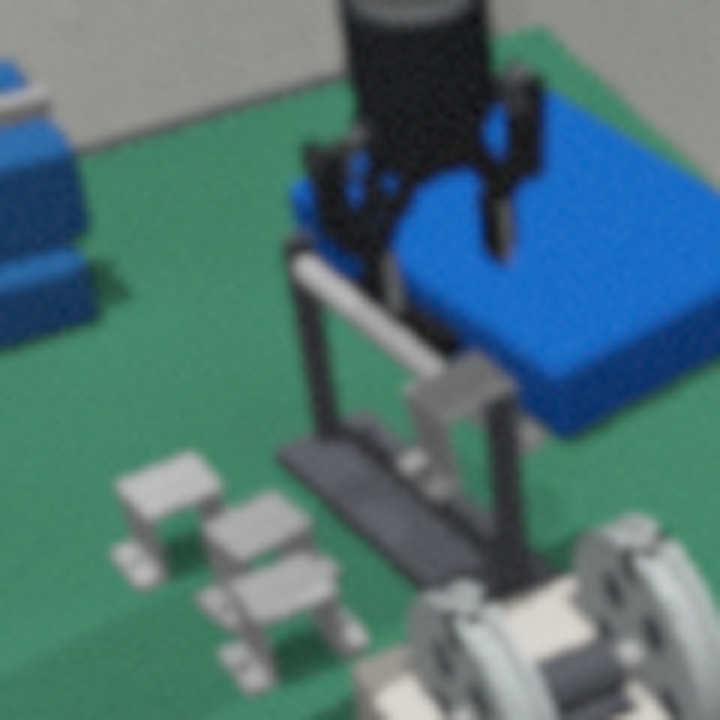

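Call:
{"op": "drive_tool", "data": {
  "series": [
    [[0.1,-0.65,-0.13],[1.1,0,0]],
    [[0.3,-0.62,-0.12],[1.1,0,0]],
    [[0.43,-0.6,-0.11],[1.1,0,0]],
    [[0.6,-0.5,-0.09],[1.1,0,0]],
    [[0.2,0,0],[0,0,0]]
  ]
}}

```text
time: 27.5
eef_pos: [0.4748, 0.2617, 0.1576]
tcp_rot: [0.489, 0.513, -0.477, 0.52]
contact_force: [0.1, 0.0, -1.0]
opening: 0.753
```

Run:
```python
from h import *
s,R=st()
plan([sad("c",.07)],step=.045)
```

```text
t 27.5 p [0.4748 0.2617 0.1576] F [ 0.1  0.  -1. ] op 0.753
1 [[0.88, -0.03, 0.01], [-0.1, -0.2, -0.6]]
2 [[0.88, -0.02, 0.01], [-0.1, -0.2, -0.6]]
-- -> [0.4736 0.2609 0.0695]
```

Call:
{"op": "drive_tool", "data": {
  "series": [
    [[0.8,-0.04,0],[0,0,-0.7]],
    [[0.8,-0.04,0],[0,0,-0.7]]
  ]
}}

```text
time: 27.7
eef_pos: [0.477, 0.2638, 0.0818]
tcp_rot: [0.487, 0.517, -0.478, 0.517]
contact_force: [0.3, -0.1, -0.5]
opening: 0.746
```

Run:
```python
from h import *
s,R=st()
plan([sad("c",.026)],step=.045)
```

```text
t 27.7 p [0.477  0.2638 0.0818] F [ 0.3 -0.1 -0.5] op 0.746
1 [[0.56, -0.04, 0.03], [-0.1, -0.3, -0.3]]
2 [[0.56, -0.04, 0.03], [-0.1, -0.3, -0.3]]
-- -> [0.4736 0.2609 0.0258]
```

Call:
{"op": "drive_tool", "data": {
  "series": [
    [[0.55,-0.05,0.04],[0,-0.3,-0.4]],
    [[0.5,-0.05,0.03],[0,-0.3,-0.4]],
    [[0.05,0,0],[0,0,0]]
  ]
}}

```text
time: 28.0
eef_pos: [0.4728, 0.2592, 0.0212]
tcp_rot: [0.479, 0.518, -0.485, 0.516]
contact_force: [-0.3, -0.1, 0.7]
opening: 0.75
```

Run:
```python
from h import *
s,R=st()
plan([sad("c",.026)],step=.045)
```

```text
t 28.0 p [0.4728 0.2592 0.0212] F [-0.3 -0.1  0.7] op 0.75
1 [[-0.1, 0.01, -0.03], [-0.1, 0.2, 0.5]]
-- -> [0.4733 0.2608 0.0262]
```

Call:
{"op": "drive_tool", "data": {
  "series": [
    [[-0.05,0,-0.03],[0,0,0.4]],
    [[0.02,0,0],[0,0,0]],
    [[0.02,0,0],[0,0,0]],
    [[0.02,0,0],[0,0,0]]
  ],
  "grip": -1
}}

```text
time: 28.4
eef_pos: [0.4776, 0.2619, 0.0252]
tcp_rot: [0.484, 0.515, -0.481, 0.519]
contact_force: [-0.1, -0.4, -0.6]
opening: 0.579
```

Run:
```python
from h import *
s,R=st()
```

```text
t 28.4 p [0.4776 0.2619 0.0252] F [-0.1 -0.4 -0.6] op 0.579
```

Call:
{"op": "drive_tool", "data": {
  "series": [
    [[-0.4,0,0],[0,0,0]],
    [[-0.85,0,0],[0,0,0]],
    [[-0.9,0,0],[0,0,0]],
    [[-0.9,0,0],[0,0,0]],
    [[-0.7,0,0],[0,0,0]]
  ]
}}

```text
time: 28.9
eef_pos: [0.4726, 0.2609, 0.2149]
tcp_rot: [0.481, 0.517, -0.484, 0.517]
contact_force: [0.7, -0.4, -1.5]
opening: 0.58
```

Run:
```python
from h import *
s,R=st()
plan([slot(-.024,.21)],step=.045)
c=cam("side"); crop(c,"s35",200,60,320,180,6)
```

```text
t 28.9 p [0.4726 0.2609 0.2149] F [ 0.7 -0.4 -1.5] op 0.58
1 [[0.03, 0.81, -0.22], [-1.4, 0.1, 0.0]]
2 [[0.03, 0.81, -0.2], [-1.4, 0.1, 0.0]]
3 [[0.03, 0.82, -0.18], [-1.4, 0.1, 0.0]]
-- -> [0.5912 0.3022 0.2101]
```

View pics/s35.png

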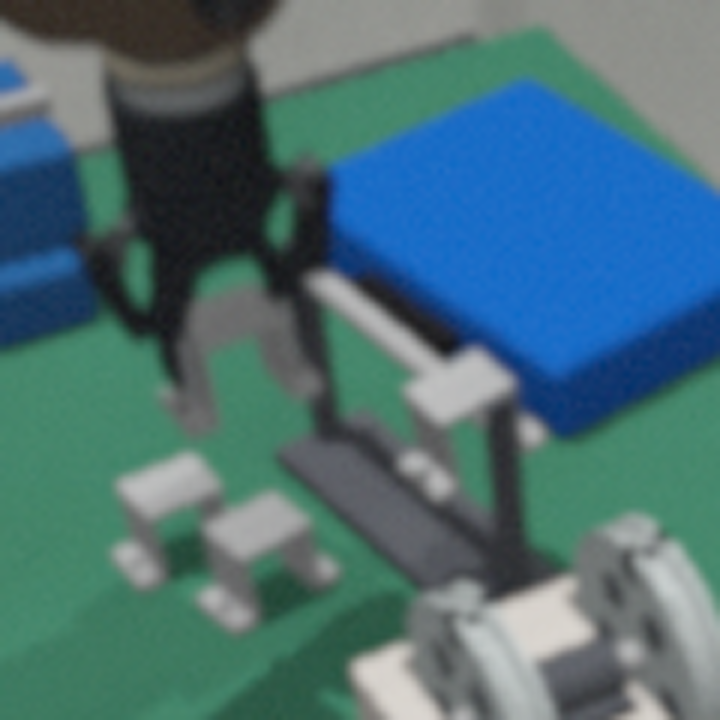

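Call:
{"op": "drive_tool", "data": {
  "series": [
    [[-0.03,0.81,-0.22],[-1.4,0,0]],
    [[0,0.8,-0.2],[-1.4,0,0]],
    [[0,0.7,-0.18],[-1.4,0,0]],
    [[0,0,0],[0,0,0]]
  ]
}}

```text
time: 29.35
eef_pos: [0.5902, 0.3043, 0.2297]
tcp_rot: [0.467, 0.532, -0.457, 0.539]
contact_force: [0.0, 0.4, -0.9]
opening: 0.585
```

Run:
```python
from h import *
s,R=st()
plan([slot(-.024,.150)],step=.045)
```

```text
t 29.35 p [0.5902 0.3043 0.2297] F [ 0.   0.4 -0.9] op 0.585
1 [[0.8, -0.01, 0.02], [0.1, 0.0, -0.5]]
2 [[0.8, -0.0, 0.02], [0.1, 0.0, -0.5]]
-- -> [0.591  0.3025 0.1497]
```

Call:
{"op": "drive_tool", "data": {
  "series": [
    [[0.75,0,0.03],[0,0,-0.5]],
    [[0.75,0,0.02],[0,0,-0.5]],
    [[0.25,0,0],[0,0,0]]
  ]
}}

```text
time: 29.65
eef_pos: [0.5941, 0.3031, 0.1449]
tcp_rot: [0.465, 0.534, -0.459, 0.537]
contact_force: [0.1, 0.1, -1.4]
opening: 0.582
```

Run:
```python
from h import *
s,R=st()
plan([slot(-.024,.124)],step=.045)
c=cam("side"); crop(c,"s36",200,60,320,180,6)
```

```text
t 29.65 p [0.5941 0.3031 0.1449] F [ 0.1  0.1 -1.4] op 0.582
1 [[0.42, -0.07, 0.01], [0.1, -0.1, -0.5]]
-- -> [0.5909 0.3022 0.1239]
```

View pics/s36.png

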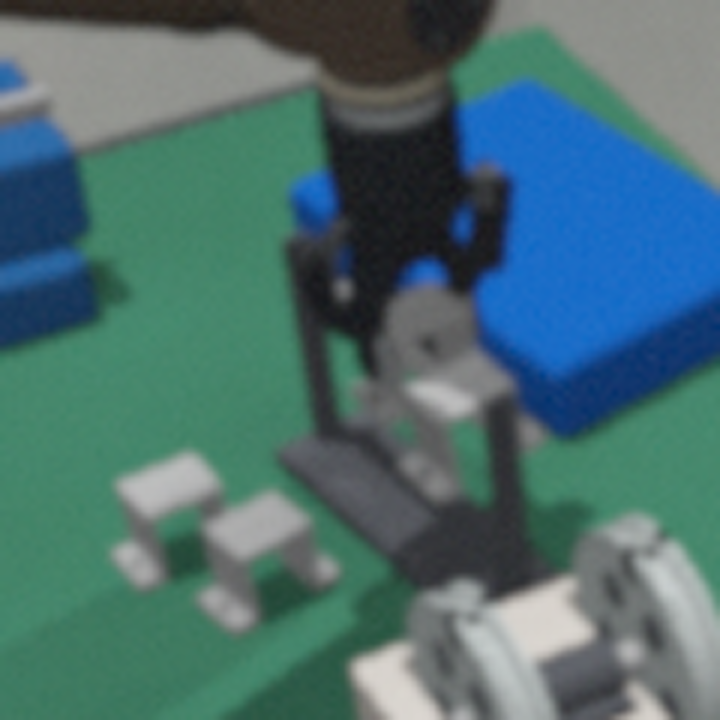

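Call:
{"op": "drive_tool", "data": {
  "series": [
    [[0.3,-0.06,0],[0,0,-0.4]],
    [[0.15,0,0],[0,0,0]]
  ]
}}

```text
time: 29.9
eef_pos: [0.5907, 0.3029, 0.124]
tcp_rot: [0.462, 0.536, -0.461, 0.535]
contact_force: [-8.6, -2.2, 13.7]
opening: 0.582
```

Call:
{"op": "drive_tool", "data": {
  "series": [
    [[0,0,0],[0,0,0]],
    [[0,0,0],[0,0,0]],
    [[-0.05,0,0],[0,0,0]]
  ],
  "grip": 0.5
}}

```text
time: 30.2
eef_pos: [0.5916, 0.3036, 0.1296]
tcp_rot: [0.464, 0.535, -0.459, 0.536]
contact_force: [0.3, -0.1, 0.1]
opening: 0.752
```

Call:
{"op": "drive_tool", "data": {
  "series": [
    [[-0.6,0,0],[0,0,0]],
    [[-0.9,0,0],[0,0,0]],
    [[-0.6,0,0],[0,0,0]]
  ]
}}

```text
time: 30.5
eef_pos: [0.589, 0.3025, 0.2337]
tcp_rot: [0.461, 0.537, -0.462, 0.535]
contact_force: [0.7, 0.6, -0.0]
opening: 0.749
```

Run:
```python
from h import *
s,R=st()
c=cam("side"); crop(c,"s37",200,60,320,180,6)
plan([sad("b",.13)],step=.045)
```

```text
t 30.5 p [0.589  0.3025 0.2337] F [ 0.7  0.6 -0. ] op 0.749
1 [[0.55, -0.52, -0.17], [-0.8, 0.0, -0.1]]
2 [[0.55, -0.52, -0.17], [-0.8, 0.0, -0.1]]
3 [[0.55, -0.52, -0.18], [-0.8, 0.0, -0.1]]
4 [[0.55, -0.51, -0.19], [-0.8, 0.0, -0.1]]
-- -> [0.4837 0.3213 0.1296]
```

View pics/s37.png

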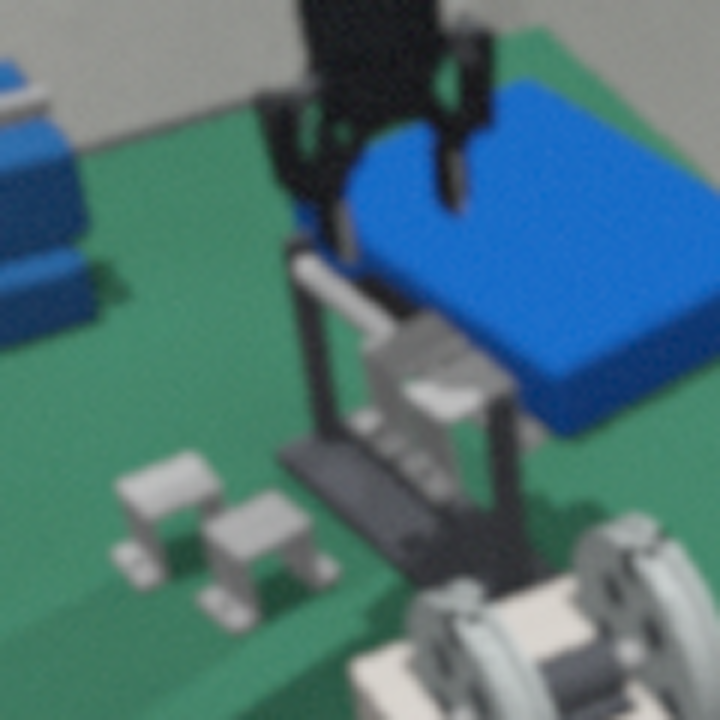

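Second hung. Next saddle b.

Call:
{"op": "drive_tool", "data": {
  "series": [
    [[0.1,-0.55,-0.17],[-0.8,0,0]],
    [[0.4,-0.55,-0.17],[-0.8,0,0]],
    [[0.6,-0.52,-0.18],[-0.8,0,0]],
    [[0.8,-0.4,-0.17],[-0.8,0,0]],
    [[0.3,0,0],[0,0,0]]
  ]
}}

```text
time: 31.05
eef_pos: [0.4918, 0.3241, 0.1391]
tcp_rot: [0.458, 0.543, -0.435, 0.554]
contact_force: [0.1, 0.7, -1.0]
opening: 0.752
```

Run:
```python
from h import *
s,R=st()
plan([sad("b",.07)],step=.045)
```

```text
t 31.05 p [0.4918 0.3241 0.1391] F [ 0.1  0.7 -1. ] op 0.752
1 [[0.69, -0.11, 0.02], [0.0, -0.2, -1.0]]
2 [[0.69, -0.1, 0.02], [0.0, -0.2, -1.0]]
-- -> [0.4837 0.3208 0.0698]
```

Call:
{"op": "drive_tool", "data": {
  "series": [
    [[0.65,-0.12,0.02],[0,0,-1.1]],
    [[0.65,-0.1,0.02],[0,0,-1]]
  ]
}}

```text
time: 31.25
eef_pos: [0.4849, 0.3226, 0.0762]
tcp_rot: [0.45, 0.55, -0.441, 0.548]
contact_force: [0.3, -0.3, -0.1]
opening: 0.749
```

Run:
```python
from h import *
s,R=st()
plan([sad("b",.026)],step=.03)
```

```text
t 31.25 p [0.4849 0.3226 0.0762] F [ 0.3 -0.3 -0.1] op 0.749
1 [[0.5, -0.02, 0.02], [0.1, -0.3, -0.2]]
2 [[0.5, -0.02, 0.02], [0.1, -0.3, -0.2]]
-- -> [0.4836 0.3207 0.0262]
```

Call:
{"op": "drive_tool", "data": {
  "series": [
    [[0.5,-0.03,0.02],[0,-0.3,-0.3]],
    [[0.4,-0.02,0.02],[0,-0.3,-0.2]],
    [[0.05,0,0],[0,0,0]]
  ]
}}

```text
time: 31.55
eef_pos: [0.4807, 0.3197, 0.0239]
tcp_rot: [0.444, 0.55, -0.447, 0.548]
contact_force: [0.1, -0.6, -0.4]
opening: 0.751
```

Run:
```python
from h import *
s,R=st()
plan([sad("b",.026)],step=.03)
```

```text
t 31.55 p [0.4807 0.3197 0.0239] F [ 0.1 -0.6 -0.4] op 0.751
1 [[-0.04, 0.06, -0.01], [0.1, 0.1, 0.3]]
-- -> [0.4836 0.3208 0.0259]
```

Call:
{"op": "drive_tool", "data": {
  "series": [
    [[0,0.03,0],[0,0,0.3]],
    [[0.02,0,0],[0,0,0]],
    [[0.02,0,0],[0,0,0]],
    [[0.02,0,0],[0,0,0]]
  ],
  "grip": -1
}}

```text
time: 31.95
eef_pos: [0.4853, 0.3214, 0.0249]
tcp_rot: [0.448, 0.547, -0.443, 0.551]
contact_force: [0.5, 0.7, -1.3]
opening: 0.58
```

Call:
{"op": "drive_tool", "data": {
  "series": [
    [[-0.4,0,0],[0,0,0]],
    [[-0.85,0,0],[0,0,0]],
    [[-0.9,0,0],[0,0,0]],
    [[-0.9,0,0],[0,0,0]],
    [[-0.7,0,0],[0,0,0]]
  ]
}}

```text
time: 32.45
eef_pos: [0.4798, 0.3192, 0.2125]
tcp_rot: [0.444, 0.549, -0.448, 0.548]
contact_force: [0.3, 0.4, -1.7]
opening: 0.578
```

Run:
```python
from h import *
s,R=st()
plan([slot(.024,.21)],step=.045)
c=cam("side"); crop(c,"s38",200,60,320,180,6)
```

```text
t 32.45 p [0.4798 0.3192 0.2125] F [ 0.3  0.4 -1.7] op 0.578
1 [[0.01, 0.72, -0.06], [1.2, 0.1, 0.1]]
2 [[0.01, 0.72, -0.07], [1.2, 0.1, 0.1]]
3 [[0.02, 0.72, -0.09], [1.2, 0.1, 0.1]]
-- -> [0.5839 0.3499 0.21  ]
```

View pics/s38.png

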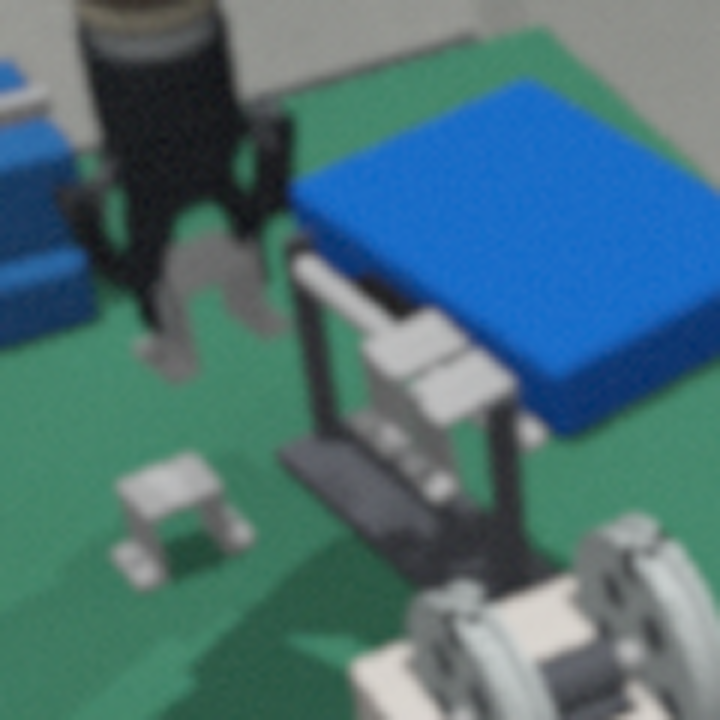

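Call:
{"op": "drive_tool", "data": {
  "series": [
    [[-0.05,0.72,-0.06],[1.2,0,0]],
    [[-0.02,0.72,-0.07],[1.2,0,0]],
    [[0,0.65,-0.08],[1.2,0,0]],
    [[0,0,0],[0,0,0]]
  ]
}}

```text
time: 32.9
eef_pos: [0.5863, 0.3517, 0.2296]
tcp_rot: [0.468, 0.532, -0.459, 0.537]
contact_force: [-0.4, -0.5, -1.7]
opening: 0.578
```

Run:
```python
from h import *
s,R=st()
plan([slot(.024,.150)],step=.045)
```

```text
t 32.9 p [0.5863 0.3517 0.2296] F [-0.4 -0.5 -1.7] op 0.578
1 [[0.8, -0.04, 0.02], [-0.1, -0.1, -0.4]]
2 [[0.8, -0.03, 0.02], [-0.1, -0.1, -0.4]]
-- -> [0.584  0.3494 0.1496]
```

Call:
{"op": "drive_tool", "data": {
  "series": [
    [[0.75,-0.04,0.02],[0,0,-0.4]],
    [[0.75,-0.04,0.02],[0,0,-0.4]],
    [[0.25,-0.02,0],[0,0,0]]
  ]
}}

```text
time: 33.2
eef_pos: [0.5843, 0.3501, 0.1441]
tcp_rot: [0.466, 0.534, -0.46, 0.535]
contact_force: [-0.7, -1.8, -1.9]
opening: 0.578
```

Run:
```python
from h import *
s,R=st()
plan([slot(.024,.124)],step=.045)
c=cam("side"); crop(c,"s39",200,60,320,180,6)
```

```text
t 33.2 p [0.5843 0.3501 0.1441] F [-0.7 -1.8 -1.9] op 0.578
1 [[0.4, -0.01, 0.01], [-0.1, -0.3, -0.4]]
-- -> [0.584  0.3497 0.1241]
```

View pics/s39.png

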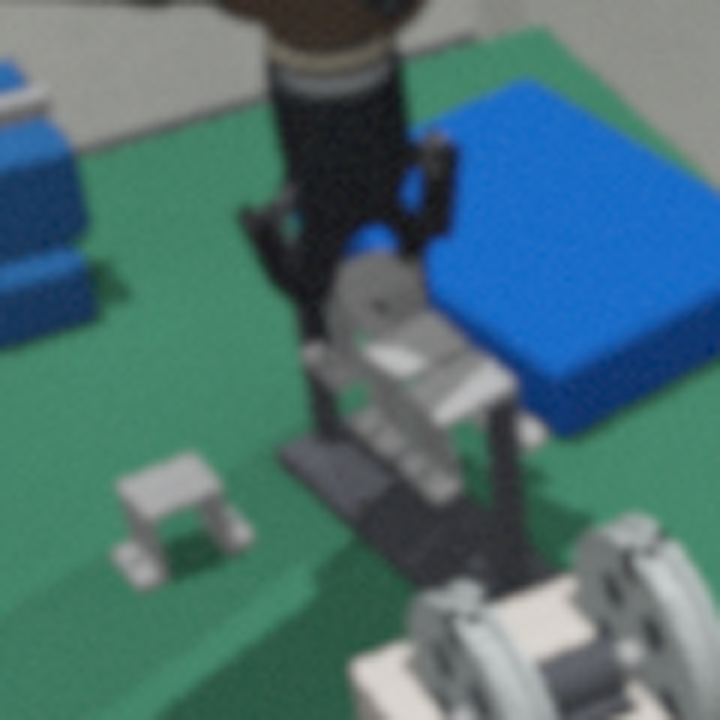

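Call:
{"op": "drive_tool", "data": {
  "series": [
    [[0.3,0,0],[0,0,-0.4]],
    [[0.13,0,0],[0,0,0]]
  ]
}}

```text
time: 33.45
eef_pos: [0.5845, 0.3508, 0.1244]
tcp_rot: [0.465, 0.535, -0.461, 0.534]
contact_force: [-3.8, -1.2, 6.5]
opening: 0.58
```

Call:
{"op": "drive_tool", "data": {
  "series": [
    [[0,0,0],[0,0,0]],
    [[0,0,0],[0,0,0]],
    [[-0.05,0,0],[0,0,0]]
  ],
  "grip": 0.5
}}

```text
time: 33.75
eef_pos: [0.5857, 0.3516, 0.13]
tcp_rot: [0.466, 0.535, -0.459, 0.535]
contact_force: [1.2, 0.2, 0.1]
opening: 0.75
```

Call:
{"op": "drive_tool", "data": {
  "series": [
    [[-0.6,0,0],[0,0,0]],
    [[-0.9,0,0],[0,0,0]],
    [[-0.6,0,0],[0,0,0]]
  ]
}}

```text
time: 34.05
eef_pos: [0.5829, 0.3499, 0.2337]
tcp_rot: [0.463, 0.536, -0.462, 0.533]
contact_force: [1.0, -0.0, 1.0]
opening: 0.748
```

Run:
```python
from h import *
s,R=st()
c=cam("side"); crop(c,"s40",200,60,320,180,6)
plan([sad("a",.13)],step=.045)
```

```text
t 34.05 p [0.5829 0.3499 0.2337] F [ 1. -0.  1.] op 0.748
1 [[0.55, -0.64, -0.25], [0.9, -0.1, -0.1]]
2 [[0.55, -0.64, -0.24], [0.9, -0.1, -0.1]]
3 [[0.55, -0.65, -0.24], [0.9, -0.1, -0.1]]
4 [[0.55, -0.65, -0.23], [0.9, -0.1, -0.1]]
-- -> [0.4516 0.3835 0.1296]
```

View pics/s40.png

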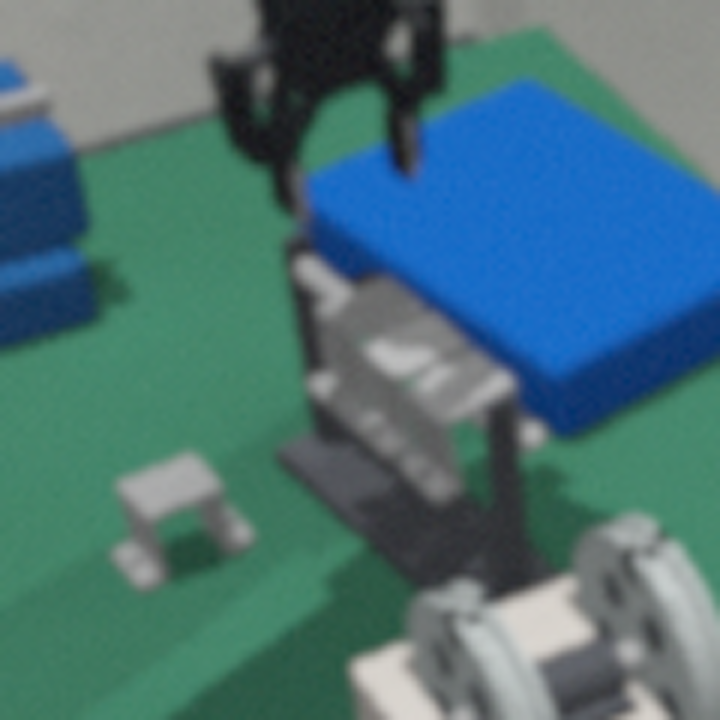

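Call:
{"op": "drive_tool", "data": {
  "series": [
    [[0.1,-0.68,-0.25],[0.9,0,0]],
    [[0.4,-0.68,-0.25],[0.9,0,0]],
    [[0.6,-0.65,-0.24],[0.9,0,0]],
    [[0.8,-0.55,-0.23],[0.9,0,0]],
    [[0.3,-0.05,0],[0,0,0]]
  ]
}}

```text
time: 34.6
eef_pos: [0.4545, 0.3881, 0.1386]
tcp_rot: [0.493, 0.515, -0.468, 0.522]
contact_force: [-0.1, -0.3, -0.2]
opening: 0.753
```

Run:
```python
from h import *
s,R=st()
plan([sad("a",.07)],step=.045)
c=cam("top"); crop(c,"t41",120,150,230,240,6,proj(c,[slot(x,.14)[0] for x in (-.1,.1)]+[slot(.044,.152)[0],slot(.092,.152)[0]]))
```

```text
t 34.6 p [0.4545 0.3881 0.1386] F [-0.1 -0.3 -0.2] op 0.753
1 [[0.68, -0.05, 0.06], [-0.2, -0.5, -0.9]]
2 [[0.68, -0.04, 0.05], [-0.2, -0.5, -0.9]]
-- -> [0.452  0.3833 0.0704]
```

View pics/t41.png

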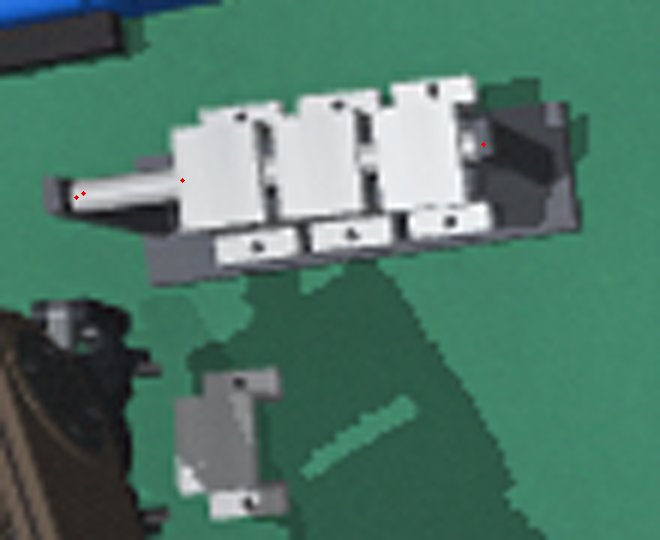

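Call:
{"op": "drive_tool", "data": {
  "series": [
    [[0.62,-0.06,0.06],[0,-0.5,-1]],
    [[0.65,-0.05,0.05],[0,-0.5,-0.9]]
  ]
}}

```text
time: 34.85
eef_pos: [0.4554, 0.3857, 0.0796]
tcp_rot: [0.484, 0.518, -0.477, 0.52]
contact_force: [0.8, -0.2, -1.3]
opening: 0.75
```

Run:
```python
from h import *
s,R=st()
plan([sad("a",.026)],step=.03)
```

```text
t 34.85 p [0.4554 0.3857 0.0796] F [ 0.8 -0.2 -1.3] op 0.75
1 [[0.54, -0.04, 0.02], [-0.1, -0.1, -0.3]]
2 [[0.54, -0.04, 0.02], [-0.1, -0.1, -0.3]]
-- -> [0.452  0.3836 0.0256]
```

Call:
{"op": "drive_tool", "data": {
  "series": [
    [[0.5,-0.05,0.02],[0,0,-0.3]],
    [[0.45,-0.04,0.02],[0,0,-0.3]],
    [[0.05,0,0],[0,0,0]]
  ]
}}

```text
time: 35.15
eef_pos: [0.4529, 0.3832, 0.0276]
tcp_rot: [0.482, 0.52, -0.48, 0.517]
contact_force: [-0.4, -0.5, -0.5]
opening: 0.753
```

Run:
```python
from h import *
s,R=st()
plan([sad("a",.026)],step=.03)
```

```text
t 35.15 p [0.4529 0.3832 0.0276] F [-0.4 -0.5 -0.5] op 0.753
1 [[0.03, -0.02, -0.01], [-0.3, -0.3, 0.0]]
-- -> [0.4519 0.3836 0.0261]
```

Call:
{"op": "drive_tool", "data": {
  "series": [
    [[0.05,-0.02,0],[0,0,0]],
    [[0.03,0,0],[0,0,0]],
    [[0.02,0,0],[0,0,0]],
    [[0.02,0,0],[0,0,0]]
  ],
  "grip": -1
}}

```text
time: 35.55
eef_pos: [0.4563, 0.3851, 0.0268]
tcp_rot: [0.485, 0.519, -0.476, 0.518]
contact_force: [-0.5, 0.2, -0.3]
opening: 0.577
```

Call:
{"op": "drive_tool", "data": {
  "series": [
    [[-0.4,0,0],[0,0,0]],
    [[-0.85,0,0],[0,0,0]],
    [[-0.9,0,0],[0,0,0]],
    [[-0.9,0,0],[0,0,0]],
    [[-0.7,0,0],[0,0,0]]
  ]
}}

```text
time: 36.05
eef_pos: [0.4508, 0.381, 0.2138]
tcp_rot: [0.48, 0.52, -0.482, 0.516]
contact_force: [1.3, 0.4, -1.0]
opening: 0.579
```

Run:
```python
from h import *
s,R=st()
plan([slot(.075,.21)],step=.045)
c=cam("side"); crop(c,"s42",200,60,320,180,6)
```

```text
t 36.05 p [0.4508 0.381  0.2138] F [ 1.3  0.4 -1. ] op 0.579
1 [[0.02, 0.85, -0.07], [-1.3, 0.0, 0.1]]
2 [[0.02, 0.85, -0.05], [-1.3, 0.0, 0.1]]
3 [[0.02, 0.85, -0.03], [-1.3, 0.0, 0.1]]
-- -> [0.577  0.4009 0.2103]
```

View pics/s42.png

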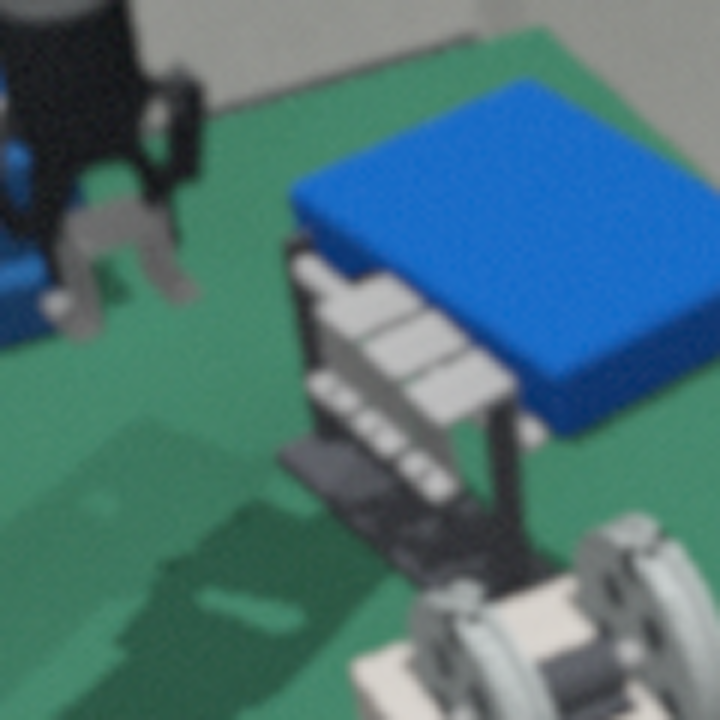

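Call:
{"op": "drive_tool", "data": {
  "series": [
    [[-0.05,0.85,-0.06],[-1.3,0,0]],
    [[-0.02,0.83,-0.04],[-1.3,0,0]],
    [[0,0.78,-0.02],[-1.3,0,0]],
    [[0,0,0],[0,0,0]]
  ]
}}

```text
time: 36.5
eef_pos: [0.5777, 0.4018, 0.2297]
tcp_rot: [0.467, 0.536, -0.456, 0.536]
contact_force: [-0.2, 0.3, -1.5]
opening: 0.578
```

Run:
```python
from h import *
s,R=st()
plan([slot(.076,.150)],step=.045)
```

```text
t 36.5 p [0.5777 0.4018 0.2297] F [-0.2  0.3 -1.5] op 0.578
1 [[0.8, -0.02, 0.01], [0.1, -0.3, -0.3]]
2 [[0.8, -0.02, 0.01], [0.1, -0.3, -0.3]]
-- -> [0.5764 0.4011 0.1497]
```

Call:
{"op": "drive_tool", "data": {
  "series": [
    [[0.75,-0.03,0.01],[0,-0.3,-0.4]],
    [[0.75,-0.02,0.01],[0,-0.3,-0.4]],
    [[0.2,0,0],[0,0,0]]
  ]
}}

```text
time: 36.8
eef_pos: [0.5776, 0.4018, 0.146]
tcp_rot: [0.463, 0.535, -0.461, 0.536]
contact_force: [-1.3, -0.4, -0.8]
opening: 0.58
```

Run:
```python
from h import *
s,R=st()
plan([slot(.076,.126)],step=.045)
c=cam("side"); crop(c,"s43",200,60,320,180,6)
c=cam("top"); crop(c,"t43",120,150,230,240,6)
```

```text
t 36.8 p [0.5776 0.4018 0.146 ] F [-1.3 -0.4 -0.8] op 0.58
1 [[0.4, -0.03, 0.01], [0.1, 0.0, -0.2]]
-- -> [0.5762 0.4011 0.126 ]
```

View pics/s43.png

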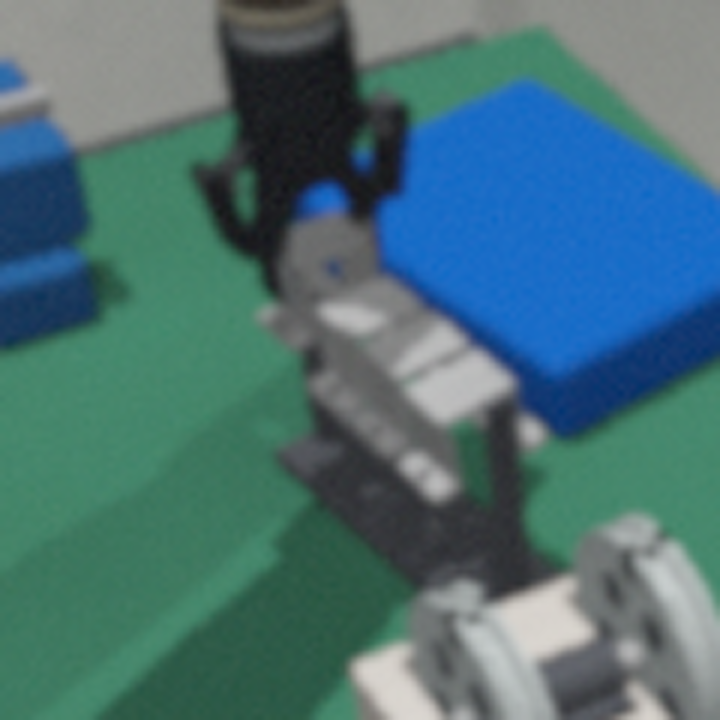

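View pics/t43.png

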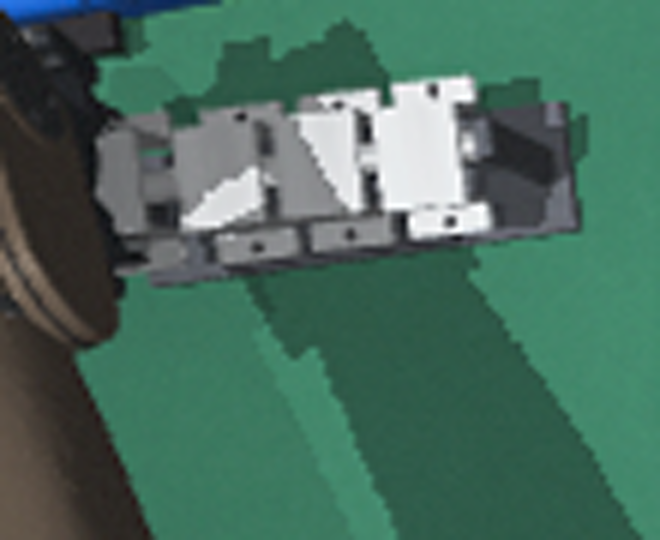

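Run:
```python
from h import *
c=cam("top")
def S(u,v,z):
    q=bp(c,((u+.5)/6-.5+120,(v+.5)/6-.5+150),z)[0]-np.array(slot(0,z)[0]); return q@[-np.sin(RY),np.cos(RY),0], q@[np.cos(RY),np.sin(RY),0]
print("held right edge",S(143,180,.172), "third left",S(178,180,.152),"post inner",S(72,193,.14), "right end",S(480,140,.14),"d right",S(464,140,.152))
st()
```

```text
held right edge (np.float64(0.055504332880966), np.float64(-0.0004125678068732164)) third left (np.float64(0.04579100647744246), np.float64(0.0001956602319304114)) post inner (np.float64(0.1016850783338967), np.float64(0.0022926037392253453)) right end (np.float64(-0.0986461604226842), np.float64(0.0021175938831066326)) d right (np.float64(-0.0936728801632837), np.float64(0.0014571837185514732))
t 36.95 p [0.5796 0.4029 0.1509] F [ 0.6  0.2 -1. ] op 0.578
```

Call:
{"op": "drive_tool", "data": {
  "series": [
    [[0.35,-0.05,0.03],[0,0,-0.3]],
    [[0.22,-0.02,0],[0,0,0]]
  ]
}}

```text
time: 37.15
eef_pos: [0.5792, 0.4028, 0.1279]
tcp_rot: [0.467, 0.534, -0.456, 0.537]
contact_force: [-0.7, -0.6, -3.2]
opening: 0.579
```

Run:
```python
from h import *
st(); print(slot(.076,.126)[0])
c=cam("side"); crop(c,"s44",200,60,320,180,6)
```

```text
t 37.15 p [0.5792 0.4028 0.1279] F [-0.7 -0.6 -3.2] op 0.579
(np.float64(0.576328928723926), np.float64(0.4012039599692417), 0.126)
```

View pics/s44.png

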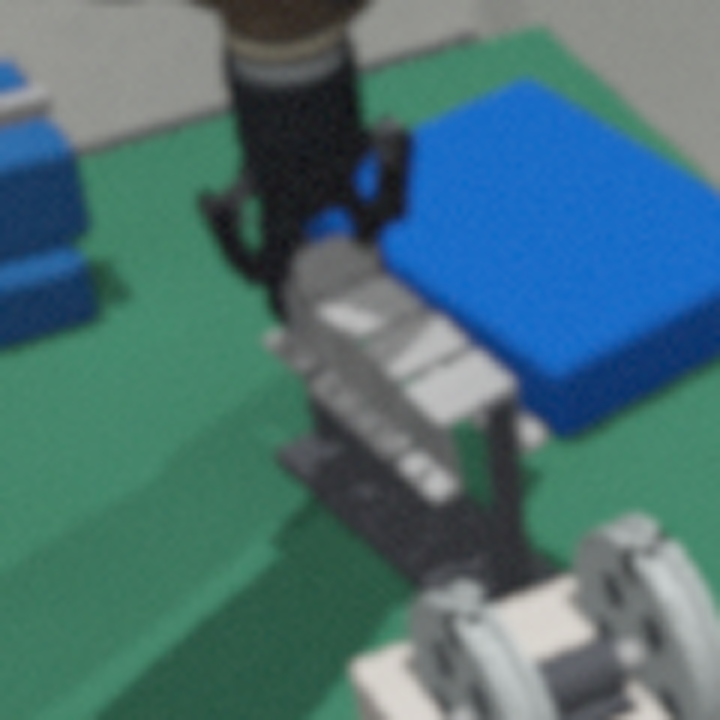

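Nearly seated; a touch lower, release, lift and retreat.

Call:
{"op": "drive_tool", "data": {
  "series": [
    [[0.1,-0.03,0.01],[0,0,-0.5]],
    [[0.05,0,0],[0,0,0]]
  ]
}}

```text
time: 37.4
eef_pos: [0.5797, 0.4033, 0.1264]
tcp_rot: [0.466, 0.535, -0.457, 0.536]
contact_force: [-0.9, 0.8, 0.3]
opening: 0.578
```

Call:
{"op": "drive_tool", "data": {
  "series": [
    [[0,0,0],[0,0,0]],
    [[0,0,0],[0,0,0]],
    [[-0.05,0,0],[0,0,0]]
  ],
  "grip": 0.5
}}

```text
time: 37.7
eef_pos: [0.5804, 0.4038, 0.1304]
tcp_rot: [0.467, 0.535, -0.456, 0.536]
contact_force: [0.9, -0.6, 0.3]
opening: 0.751
```

Call:
{"op": "drive_tool", "data": {
  "series": [
    [[-0.6,0,0],[0,0,0]],
    [[-0.9,0,0],[0,0,0]],
    [[-0.8,0,0],[0,0,0]],
    [[-0.2,-0.8,-0.4],[0,0,0]],
    [[0,-0.8,-0.7],[0,0,0]]
  ]
}}

```text
time: 38.2
eef_pos: [0.4944, 0.442, 0.2575]
tcp_rot: [0.469, 0.533, -0.459, 0.534]
contact_force: [0.3, 1.5, -1.4]
opening: 0.75
```

Call:
{"op": "drive_tool", "data": {
  "series": [
    [[0,-0.8,-0.8],[0,0,0]],
    [[0,0,-0.9],[0,0,0]],
    [[0,0,-0.5],[0,0,0]],
    [[0,0,0],[0,0,0]]
  ]
}}

```text
time: 38.6
eef_pos: [0.4351, 0.5469, 0.259]
tcp_rot: [0.468, 0.535, -0.458, 0.535]
contact_force: [-1.1, -0.3, -0.6]
opening: 0.748
```

Run:
```python
from h import *
st()
c=cam("side"); crop(c,"s45",200,60,380,260,4)
c=cam("top"); P=proj(c,[unit((-.05,.07,.17)),unit((.05,.07,.17))]); print((P+.5-[120,130])*3.5); crop(c,"t45",120,130,345,240,3.5); crop(c,"t46",225,160,295,220,10)
```

```text
t 38.6 p [0.4351 0.5469 0.259 ] F [-1.1 -0.3 -0.6] op 0.748
[[476.09048021 266.63353493]
 [476.92769226 145.87804263]]
```

View pics/s45.png

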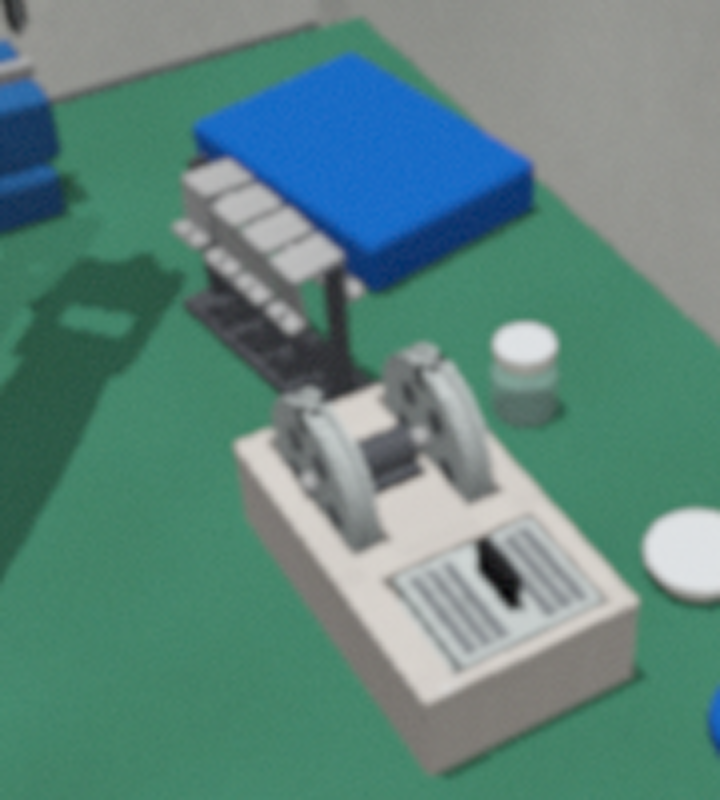

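View pics/t45.png

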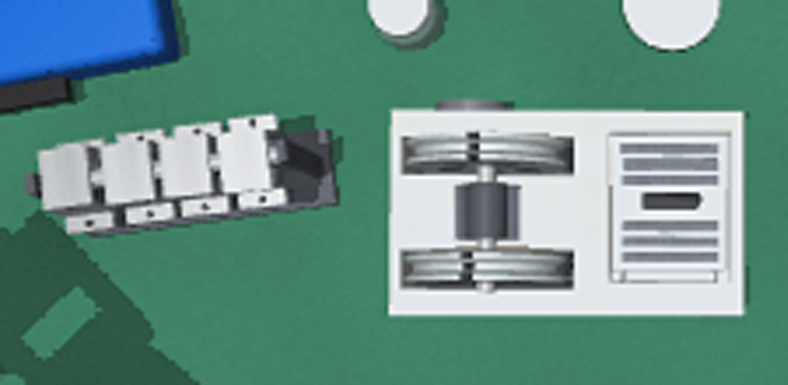

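View pics/t46.png

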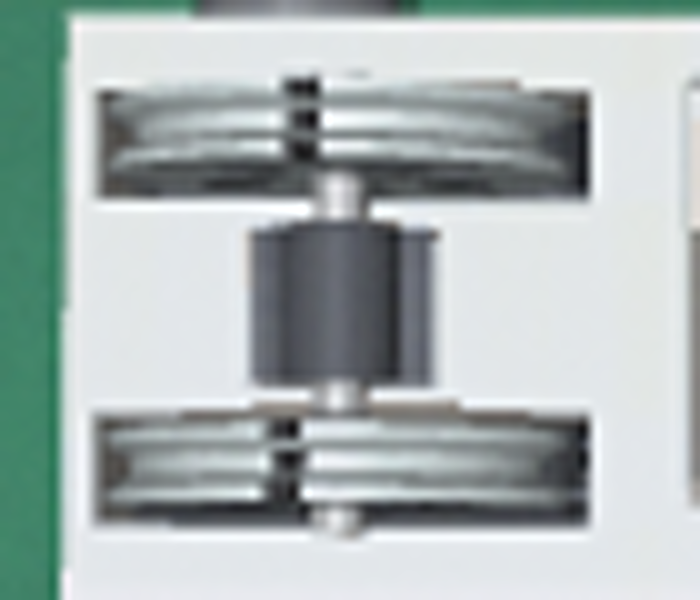

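Run:
```python
from h import *
st(); ctrl.sign_off()
```

```text
t 38.7 p [0.4365 0.5446 0.2591] F [ 0.1 -0.1  0.7] op 0.754
the job is handed in; nothing more can be done
```

I finished the job and handed it in at about 39 s of the 210 s allowed. The hand-in reports no verdict, so everything below comes from my own camera checks.

- **Pulleys:** I turned both by pinching the rim and dragging it round. In the last top view the far mark was about 3 to 4 mm short of its top point and the near mark about 7 mm short, against a limit of 14 mm. I left the near one uncorrected because it was inside the limit, so its margin is the smaller of the two.
- **Filter cassette:** I picked the smaller white cassette, hooked its tongue under the lip and swung it flat. While I still held it, it read about 2 mm off in x, within about 3 mm in y and 0 mm in height. The last pictures show it flush in the bay. It was not knocked aside and the grip did not slacken.
- **Duct saddles:** All four hang over the bar with a leg on each side and small gaps between them, and none is left on the bench.
- **Other objects:** The robot never went near the cap, valve disc or jar, and it ended clear of everything.
- **Disagreement:** The side camera put the bay's edges about 1 pixel (2 to 3 mm) away from the top camera's fit. I went with the top camera, and the cassette seated without trouble.

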